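# Stack the pot set in the shelf keeper and slide the cheek shut

## Robot

A 6-joint arm with a two-finger parallel gripper is mounted at the origin on the work surface. World frame = base frame: x ahead of the robot, y to its left, z up, the work surface at z = 0. Lengths are in m, angles in rad, forces in N, time in s.
With the tool pointing down it reaches from about 0.425 to 0.95 m from the base axis. Payload 3.5 kg.
Tool frame: the origin (TCP) lies midway between the tips of the shut fingers; the grasp point (between the pads) lies 19 mm behind it; z points along the fingers, y is the line along which they close (so a half turn about z gives the same grasp; the last joint's range is limited). The gripper opens to 85 mm and grips with 20 to 120 N. Pads are 22 mm wide; open, the fingers measure 114 mm over their backs; the gripper's body (76 mm by 85 mm) begins 54 mm behind the grasp point. The pads swing forward as they close: fully open they stand 13 mm farther back than shut.
Start: joints at [1.134, 0.286, 1.577, -0, 1.279, -0.15], TCP at [0.191, 0.647, 0.231] pointing down, gripper open.
Joint ranges: [-2.77, 2.77], [-0.9, 2.22], [0.21, 2.48], [-1.53, 4.67], [0.24, 2.81], [-2.84, 2.84]. Speed limits (rad/s): [2.79, 2.79, 3.14, 3.14, 3.14, 3.14].

## Interface

Orientations are given as [roll, pitch, yaw] about the fixed x, y, z axes, in that order (R = Rz(yaw) Ry(pitch) Rx(roll)).
In Python, from cell import * gives the robot as it stands. The module is installed in compiled form; this text tells all that it offers.
- The arm moves only by the tool step_arm, never from a script. Its argument "rows" is a list of rows, each a list of 7 numbers: the shift along the tool's x, y, z normalised to -1 to 1, where 1 is 500 mm, then the turn, a rotation vector about the tool's x, y, z normalised to -1 to 1, where 1 is 180 degrees, then the opening, from 0 (shut) to 1 (fully open). A call has 1 to 10 rows; each row is the pose to reach, as a shift and turn from the pose commanded when the call began, along the tool's axes at that moment, turning the shorter way round; what a row does not reach only later rows make up. A row lasts 1/10 s, in which the tool goes at most 50 mm and 8.59 degrees, less where a joint would pass 70% of its speed; a pose out of reach is approached as far as the arm can. A call with a number of a shift or a turn outside -1 to 1 is refused whole. A call with a gripper value outside its range is refused whole. The fingers move at their own pace and stop on an object; "newtons" is the grip in N (left out, the last holds). Time passes only in rows, so rows that repeat a pose let the fingers close. It gives the time, the measured TCP pose, the force, the opening and the grip force at its end, in the units of the state.
- state(): the state, without advancing time (a new reading comes with each control period).
- snapshot(name): name is "side" or "top"; returns the picture (420x560x3 uint8, red, green, blue); there is no depth.
- camera_params(name): a dict with "intrinsics" (3x3 intrinsics, pixels), "R" (3x3) and "t" (3): a world point X has camera coordinates R X + t. Camera axes: x right, y down, z forward; pixel columns grow to the right and rows downward; lengths in m; the calibration is good to about 2 mm. A picture is of the moment at which its call begins. camera_params takes no time and is no camera call.
- hand_in(): hands the job in; it is judged then, once.
The state is a dict: "clock": time; "qpos": joint angles; "joint_velocities": joint speeds; "joint_torque": joint torques, N m; "eef_pos": TCP position; "ee_rot": TCP orientation; "contact_force": force on the tool from outside, world axes, zero at the start; "torque": the same for the moment, N m; "width": opening from 0.0 (shut) to 1.0 (fully open); "grasp_force": force on a finger pad.
Only numpy, scipy, OpenCV 4.12 (cv2) and the standard library are available. Lean on these libraries where they do the work, as an engineer would, in place of code of your own. Each camera call takes 0.05 s, during which the arm holds its last target. There are 200 camera calls.

## Task

Stow the pot set in the birch keeper: first slide the red-handled cheek fully back to its outer stop, then stack squarely in the pocket the white porcelain pot, on it every silicone trivet there is, and last the dark wooden lid. Then push the cheek in until it presses firmly on the pot and the whole stack is squared up tight against the end wall, and leave it so; do not disturb the pepper mill, the round pinch pot or the canister.

Things in the scene. Friction and masses are not known exactly. Their poses are not given: they have to be found in the camera images.
- keeper: fixed birch keeper; y runs along its pocket, x across, z up; origin on the worktop under the pocket's middle. Base plate 94 mm wide, y -190 to +80, top z = 8 (all mm). End wall's inner face at y = +65. Corner posts at y = -65 to -50 and 50 to 65, inner faces x = +-32.5, outer +-44.5. Posts and wall reach z = 103. Between the posts the long sides are open for fingers
- pocket (a point): middle of the keeper's pocket floor (8 mm above the keeper's origin, same axes). The pocket is 65 mm wide in x, open above and, at -y, towards the cheek; the pot enters it lengthwise along y. Four trivets make the tallest stack: pot 45, trivets 40, lid 16 mm
- cheek: the keeper's sliding cheek: black plate 48 wide, 12 thick, up to z = 86 mm, on a steel foot. Slides only along the keeper's y, same axes; stays where left, friction about 2 N. Origin under its pressing face (facing +y), at keeper z = 0. In the keeper's frame its y is -105 mm at the outer stop, -65 on a pot tight to the end wall, -40 at the inner stop; it starts at -75 to -43
- handle (a point): top of the cheek's red handle, a 24 by 24 mm upright from z = 20 to 100 mm, square to the keeper, 62 mm behind (-y of) the pressing face, with 38 mm free between handle and plate; grip it across x or y from above, or push it. Pushing the full stack home takes up to about 10 N; 12 to 16 N at the handle seats it firmly
- pot: white porcelain trough-shaped pot, open above, 60 (x) by 130 (y) by 45 (z) mm, walls 5 mm, about 300 g, standing upright; origin at the centre of its underside, y along its length. It goes in first, its length along the keeper's y (either way round)
- trivet1: red silicone trivet, a flat bar 60 (x) by 126 (y) by 10 (z) mm, 60 g, lying flat; origin at the centre of its underside, y along its length, z up. May be absent (2 to 4 of the four are there); any order on the stack will do
- trivet2: green silicone trivet, a flat bar 60 (x) by 126 (y) by 10 (z) mm, 60 g, lying flat; origin at the centre of its underside, y along its length, z up. May be absent (2 to 4 of the four are there); any order on the stack will do
- trivet3: orange silicone trivet, a flat bar 60 (x) by 126 (y) by 10 (z) mm, 60 g, lying flat; origin at the centre of its underside, y along its length, z up. May be absent (2 to 4 of the four are there); any order on the stack will do
- trivet4: blue silicone trivet, a flat bar 60 (x) by 126 (y) by 10 (z) mm, 60 g, lying flat; origin at the centre of its underside, y along its length, z up. May be absent (2 to 4 of the four are there); any order on the stack will do
- lid: dark wooden lid slab, 60 (x) by 128 (y) by 16 (z) mm, about 180 g, lying flat; origin at the centre of its underside, y along its length. It goes on top of the last trivet
- mill: glass pepper mill, 58 mm across, 165 mm tall, standing off to one side; leave alone; origin at the centre of its underside
- pinchpot: round white pinch pot with lid, 80 mm across, 62 mm tall; leave alone; origin at the centre of its underside
- canister: closed stainless canister, 90 mm across, 120 mm tall; leave alone; origin at the centre of its underside
Mind the look-alikes: they are no part of the job. Several things have the shape of the trivet1; the one meant has the colours described above. Of the things that look like the trivet3, the smaller one is meant.

How it is judged:
By the outcome, as a careful person would: the job done as asked, in the order asked, and still so for the second after the job is handed in, with the robot touching nothing.
Of trivet1, trivet2, trivet3, trivet4 only 2 to 4 are there at a start; the rules pass over those that are not, and their reading is None.
At some moment in a run one of pot, lid, trivet1, trivet2, trivet3, trivet4 may be knocked a few centimetres aside while the robot is not near it.
It also fails if it takes over 210 s, if anything falls off the work surface, if the arm or the gripper's body presses on something with over 40 N, if the wrist force passes 120 N, or if a joint passes its speed limit or range.

## Working session

There is one attempt and no reset: what is moved stays moved. The work goes in short steps, Python scripts to look and compute and a tool call to move; the robot and the scene stay as the last step left them, time stands still between calls to the robot, and variables do not carry over. Pictures are saved under pics/ and viewed, at most 14 in all, crops included, and the job is handed in when it is done.

Besides the shell and the picture viewer there is one more tool, called as a command line: name --pt "numbers of a row" for each row, then --argument value for the rest. step_arm: Moves the arm, as the interface text tells. Its arguments: {"type":"object","properties":{"rows":{"type":"array"},"newtons":{"type":"number"}},"required":["rows"]}

```bash
mkdir -p pics; python3 - <<'E'
from cell import *
import cv2
for n in("top","side"):
    cv2.imwrite(f"pics/{n}0.png",snapshot(n)[:,:,::-1]); p=camera_params(n); print(n,p["intrinsics"].tolist(),p["R"].round(4).tolist(),p["t"].round(4).tolist())
print(state())
E
```

```text
top [[465.2693184596333, 0.0, 287.07055866787056], [0.0, 465.2693184596333, 209.4300059882076], [0.0, 0.0, 1.0]] [[0.0176, -0.9998, -0.0103], [-0.9959, -0.0167, -0.0892], [0.089, 0.0118, -0.996]] [0.0143, 0.5277, 1.3769]
side [[397.2315522714198, 0.0, 277.6841900707416], [0.0, 397.2315522714198, 211.76626460823832], [0.0, 0.0, 1.0]] [[0.9996, -0.0266, 0.005], [-0.0124, -0.6164, -0.7873], [0.024, 0.787, -0.6165]] [-0.5493, 0.0597, 1.3011]
{'clock': 0.1, 'qpos': array([ 1.13401366e+00,  2.87141948e-01,  1.57801287e+00, -2.15752749e-05,
        1.27855609e+00, -1.49984336e-01]), 'joint_velocities': array([ 0.00171575, -0.00249045, -0.00159621,  0.00142701,  0.0007989 ,
       -0.00098622]), 'joint_torque': array([ 1.55144471e-04, -4.07293761e+01, -2.93700188e+01, -1.35882915e-04,
        3.42260086e-03,  7.55460547e-06]), 'eef_pos': array([0.19066592, 0.64691131, 0.23005182]), 'ee_rot': array([-3.13949509e+00, -2.96100320e-04,  2.85480025e+00]), 'contact_force': array([-0.5595719 , -0.00392474,  0.04784434]), 'torque': array([ 0.00528058, -0.01998944, -0.01197173]), 'grasp_force': 0.0, 'width': 0.9970194661257552}
```

View pics/top0.png

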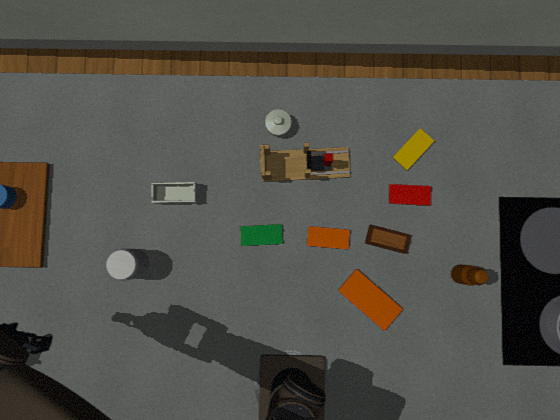

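View pics/side0.png

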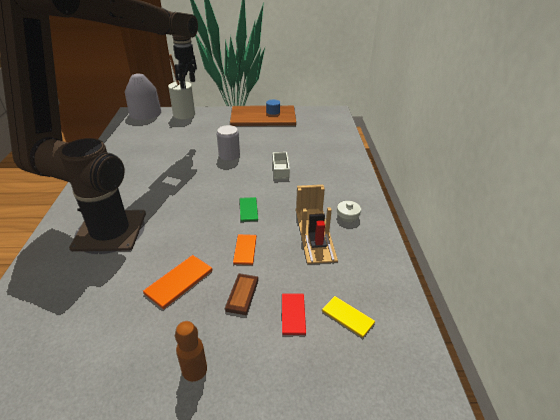

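Candidates by top-view pixel:
- Red trivet1 at (410,195). Look-alike: yellow (414,149), wrong colour.
- Green trivet2 at (262,235).
- Orange trivet3 at (328,238), the smaller one. Look-alike: big orange (370,299).
- Blue trivet4 looks absent; the blue thing at (3,196) is a cup.
- Pot at (174,193). The pinch pot at (278,122) is the other white thing.
- Lid at (388,238). The brown mill is at (470,275).

Next is a close crop to check these, plus the measuring helpers.

```bash
cat > h.py <<'E'
from cell import *
import numpy as np, cv2
from scipy.spatial.transform import Rotation as Ro
P={n:camera_params(n) for n in("top","side")}
def ray(n,uv,z):
    p=P[n];R=np.array(p["R"]);t=np.array(p["t"]);c=-R.T@t
    d=R.T@np.linalg.solve(np.array(p["intrinsics"]),[uv[0],uv[1],1.]);return c+d*(z-c[2])/d[2]
def tri(a,b):
    A=[];
    B=[]
    for n,uv in(("top",a),("side",b)):
        p=P[n];M=np.array(p["intrinsics"])@np.c_[p["R"],p["t"]]
        for i in(0,1): r=M[i]-uv[i]*M[2];A.append(r[:3]);B.append(-r[3])
    return np.linalg.lstsq(np.array(A),np.array(B),rcond=None)[0]
def proj(n,X):
    p=P[n];v=np.array(p["intrinsics"])@(np.array(p["R"])@X+np.array(p["t"]));return v[:2]/v[2]
HSV=dict(red=((175,4),150,90),green=((45,80),100,50),orange=((5,14),190,120),blue=((95,130),80,30),brown=((0,18),60,25),white=((0,179),0,150))
def mask(im,c):
    h=cv2.cvtColor(im,cv2.COLOR_RGB2HSV).astype(int);(a,b),s,v=HSV[c]
    hh=(h[...,0]>=a)&(h[...,0]<=b) if a<=b else (h[...,0]>=a)|(h[...,0]<=b)
    m=hh&(h[...,1]>=s)&(h[...,2]>=v)
    if c=="white": m&=h[...,1]<60
    return m.astype(np.uint8)
def blobs(im,c,amin=60):
    cs,_=cv2.findContours(mask(im,c),cv2.RETR_EXTERNAL,cv2.CHAIN_APPROX_NONE)
    return sorted([k for k in cs if cv2.contourArea(k)>amin],key=cv2.contourArea,reverse=True)
def rect_world(n,k,z):
    """contour -> plane z -> min-area rect: centre, (short,long), yaw of the long axis, minus 90deg"""
    q=np.array([ray(n,u,z)[:2] for u in k.reshape(-1,2)])*1000
    (cx,cy),_,_=r=cv2.minAreaRect(q.astype(np.float32));b=cv2.boxPoints(r)
    e=[b[1]-b[0],b[2]-b[1]];L=max(e,key=np.linalg.norm);S=min(e,key=np.linalg.norm)
    a=np.degrees(np.arctan2(L[1],L[0]));a=(a-90+90)%180-90
    return np.round([cx,cy,np.linalg.norm(S),np.linalg.norm(L),a],1)
def go(x,y,z,yaw,ref=None):
    """mm, deg -> normalised shift/turn from the measured pose, the nearest half turn"""
    s=state();p=s["eef_pos"]*1000;R=Ro.from_euler("xyz",s["ee_rot"])
    T=Ro.from_euler("xyz",[180,0,yaw],degrees=True)
    w=(R.inv()*T).as_rotvec()/np.pi; d=R.inv().apply(np.array([x,y,z])-p)/500
    print("go",(x,y,z,yaw),"->",d.round(4),w.round(4))
E
python3 - <<'E'
from h import *
ims={n:cv2.imread(f"pics/{n}0.png")[:,:,::-1].copy() for n in P}
for c,z in(("red",.01),("green",.01),("orange",.01),("blue",.01),("brown",.016),("white",.045)):
    for n in P:
        for k in blobs(ims[n],c):
            M=cv2.moments(k);print(c,n,(round(M["m10"]/M["m00"],1),round(M["m01"]/M["m00"],1)),cv2.contourArea(k),rect_world(n,k,z).tolist())
a=cv2.resize(ims["top"][130:260,140:440],None,fx=2.6,fy=2.6,interpolation=2)
b=cv2.resize(ims["side"][140:300,220:420][:, :],None,fx=1.6,fy=1.6,interpolation=2)
o=np.zeros((a.shape[0]+b.shape[0],a.shape[1],3),np.uint8);o[:a.shape[0]]=a;o[a.shape[0]:,:b.shape[1]]=b
cv2.imwrite("pics/c0.png",o[:600,:,::-1])
E
```

```text
red top (409.4, 194.3) 752.5 [581.2, -347.7, 59.2, 125.7, -1.8]
red side (293.1, 314.3) 881.0 [580.5, -353.8, 58.5, 127.4, -2.0]
green top (261.1, 234.6) 755.5 [450.8, 100.9, 59.3, 125.9, 4.0]
green side (244.1, 54.1) 1438.0 [353.6, 2480.5, 266.0, 2580.1, 0.3]
green side (206.2, 48.9) 534.0 [-18.5, 2502.9, 95.0, 2585.3, 10.9]
green side (248.2, 209.2) 357.0 [450.2, 94.2, 58.2, 131.8, 2.7]
green side (212.4, 28.6) 344.5 [62.0, 2670.8, 80.6, 2230.3, 9.3]
orange top (370.0, 299.4) 1649.0 [263.8, -228.5, 84.4, 180.2, -40.1]
orange top (328.2, 237.4) 736.0 [446.1, -101.9, 58.0, 124.5, -4.1]
orange side (176.7, 280.5) 1414.0 [262.0, -229.2, 86.1, 181.3, -40.2]
orange side (244.8, 248.9) 498.0 [445.3, -107.1, 59.1, 125.6, -3.5]
orange side (184.8, 328.1) 155.5 [307.0, -393.1, 35.4, 40.5, 88.7]
blue top (6.5, 196.6) 267.5 [556.4, 880.0, 49.3, 69.4, -85.8]
blue side (272.9, 106.4) 153.5 [548.2, 962.9, 69.2, 165.8, -0.9]
brown top (279.7, 63.9) 13123.0 [983.7, 62.1, 80.8, 1746.0, -0.1]
brown top (23.8, 214.2) 4351.0 [500.7, 829.5, 153.1, 320.3, -89.1]
brown top (370.1, 299.4) 1788.0 [264.3, -2
[... 1998 characters left out ...]
, 2668.1, 307.4, 1823.0, 2.7]
white side (389.1, 29.3) 590.0 [1544.3, 2470.6, 189.9, 2344.5, -15.5]
white side (365.7, 13.7) 455.0 [1327.9, 2862.7, 402.7, 1552.6, -12.9]
white side (500.6, 89.5) 254.5 [1840.1, 1172.7, 94.0, 859.4, -33.8]
white side (6.3, 280.5) 165.0 [-187.0, -260.4, 29.0, 158.8, 19.5]
white side (13.3, 306.9) 140.0 [-118.4, -347.0, 47.8, 60.8, 74.9]
white side (479.3, 74.9) 106.0 [1771.4, 1330.6, 85.9, 583.5, -28.5]
white side (13.9, 344.5) 102.5 [-66.2, -458.2, 51.0, 56.5, 78.7]
white side (8.7, 326.2) 89.0 [-109.9, -402.5, 39.3, 71.5, 56.1]
white side (512.0, 134.3) 74.5 [1593.9, 557.7, 50.2, 233.5, -35.0]
white side (362.9, 69.9) 66.0 [1094.8, 1369.5, 70.8, 434.0, -15.1]
```

View pics/c0.png

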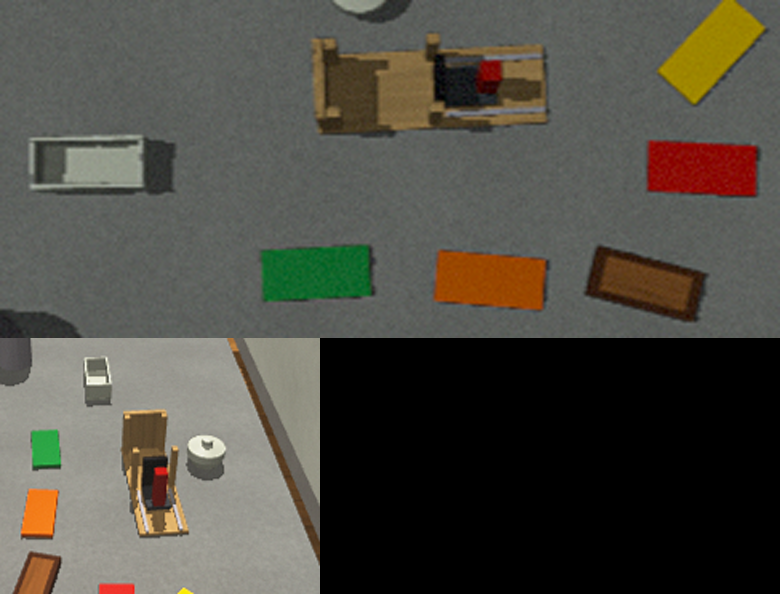

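The crop confirms the choices: pot, green, small orange, red, framed dark-brown lid. The keeper has its wall at the left (+y world) and the red handle near (328,160). Next I'll zoom in on the keeper.

```bash
python3 - <<'E'
from h import *
T=[];
for n,(u0,v0,w,h),f in(("top",(255,138,105,54),7),("side",(290,178,55,88),6.5)):
    im=np.mean([snapshot(n).astype(float) for _ in range(4)],0).astype(np.uint8)
    c=cv2.resize(im[v0:v0+h,u0:u0+w],None,fx=f,fy=f,interpolation=cv2.INTER_CUBIC);c=np.clip(c*1.5,0,255).astype(np.uint8)
    for i in range(0,w,10): cv2.putText(c,str(u0+i),(int((i+.5)*f),10),0,.35,(255,255,0),1);c[:4,int((i+.5)*f)]=255
    for i in range(0,h,10): cv2.putText(c,str(v0+i),(0,int((i+.5)*f)+4),0,.35,(255,255,0),1)
    cv2.imwrite(f"pics/k_{n}.png",c[:,:,::-1])
    for k in blobs(im,"red",10): 
        x,y,w_,h_=cv2.boundingRect(k); print(n,"red",x,y,w_,h_,cv2.contourArea(k))
E
```

```text
top red 389 184 42 21 750.5
top red 325 153 8 8 45.5
side red 282 294 24 41 881.0
side red 316 221 9 6 29.5
```

View pics/k_top.png

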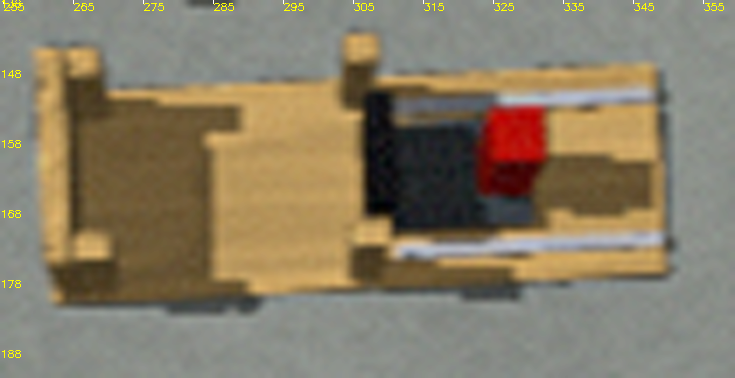

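View pics/k_side.png

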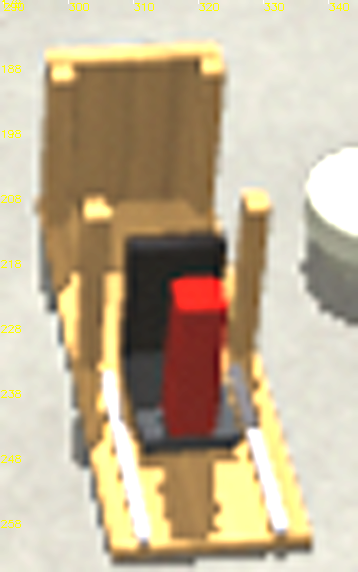

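The top view shows post tops near (306,144), (308,171), (268,173) and (267,146), base-plate ends at (348,147) and (350,177), and the handle top at (328,157). The side view shows the same points. I'll triangulate these and fit the keeper frame.

```bash
python3 - <<'E'
from h import *
F={"postR-":((307.6,170.9),(304.6,209.5),(-38.5,-57.5,103)),"postR+":((306.1,144.4),(328.9,208.6),(38.5,-57.5,103)),
"postL-":((267.8,172.8),(299.0,188.7),(-38.5,57.5,103)),"postL+":((266.8,145.7),(322.1,187.7),(38.5,57.5,103)),
"base+":((348.4,146.9),(337.3,260.8),(47,-190,8)),"base-":((349.8,176.6),(306.6,261.8),(-47,-190,8))}
W=[];K=[];Wt=[];Ws=[]
for n,(a,b,k) in F.items():
    X=tri(a,b)*1e3;print(n,X.round(1),ray("top",a,k[2]/1e3).round(4)[:2]*1e3,ray("side",b,k[2]/1e3).round(4)[:2]*1e3)
    Wt.append(ray("top",a,k[2]/1e3)[:2]*1e3);Ws.append(ray("side",b,k[2]/1e3)[:2]*1e3);K.append(k[:2])
K=np.array(K,float)
for Wm in(np.array(Wt),np.array(Ws),(np.array(Wt)+np.array(Ws))/2):
    Kc=K-K.mean(0);Wc=Wm-Wm.mean(0)
    th=np.arctan2((Kc[:,0]*Wc[:,1]-Kc[:,1]*Wc[:,0]).sum(),(Kc*Wc).sum());R=np.array([[np.cos(th),-np.sin(th)],[np.sin(th),np.cos(th)]])
    o=Wm.mean(0)-R@K.mean(0);print("yaw",np.degrees(th).round(2),"org",o.round(1),"res",(Wm-K@R.T-o).round(1).tolist())
h=tri((328.2,156.6),(320,222.6))*1e3;print("handle",h.round(1),ray("top",(328.2,156.6),.1).round(4),ray("side",(320,222.6),.1).round(4), "keeper y",R.T@(h[:2]-o))
# top corners of bars: triangulate via minAreaRect of both
ims={n:cv2.imread(f"pics/{n}0.png")[:,:,::-1].copy() for n in P}
def box(k): b=cv2.boxPoints(cv2.minAreaRect(k)); return b
for c,rt in(("red",(409,194)),("green",(261,234)),("orange",(328,237)),("brown",(388,238))):
    kt=[k for k in blobs(ims["top"],c) if cv2.pointPolygonTest(k,rt,False)>0][0]
    X=rect_world("top",kt,.01);ps=tuple(map(float,proj("side",[X[0]/1e3,X[1]/1e3,.008])))
    ks=[k for k in blobs(ims["side"],c) if cv2.pointPolygonTest(k,ps,False)>0][0]
    # far edge (max y) line midpoint in both: top-face edge in both views
    th=np.radians(X[4]);far=X[:2]+63*np.array([-np.sin(th),np.cos(th)])
    bt=box(kt);bs=box(ks)
    at=bt[np.argsort(bt[:,0])[:2]].mean(0);as_=bs[np.argsort(bs[:,1])[:2]].mean(0)
    print(c,"far edge mid tri",(tri(at,as_)*1e3).round(1))
E
```

```text
postR- [631.7 -34.4 101.8] [631.8 -34.3] [631.  -36.1]
postR+ [708.5 -29.  100.2] [708.8 -29. ] [706.6 -33.1]
postL- [623.5  79.4 101.2] [624.5  79.4] [621.5  76.4]
postL+ [701.7  84.  101.3] [703.3  83.9] [698.6  80.8]
base+ [ 724.7 -162.     5.3] [ 725.  -161.7] [ 722.8 -165. ]
base- [ 632.1 -166.6    7.7] [ 632.8 -166.6] [ 630.9 -167.2]
yaw 3.48 org [667.2  25.2] res [[-0.4, 0.2], [-0.3, 0.9], [-0.7, -0.8], [1.1, -1.0], [-0.6, -0.1], [1.0, 0.8]]
yaw 3.68 org [664.5  22.5] res [[1.3, 1.2], [-0.0, -0.7], [-0.9, -1.0], [-0.7, -1.6], [-0.8, -0.9], [1.2, 2.9]]
yaw 3.58 org [665.8  23.8] res [[0.4, 0.7], [-0.2, 0.1], [-0.8, -0.9], [0.2, -1.3], [-0.7, -0.5], [1.1, 1.9]]
handle [674.2 -93.2  97.5] [ 0.6748 -0.093   0.1   ] [ 0.6721 -0.0966  0.1   ] keeper y [   1.04774657 -117.31498852]
red far edge mid tri [ 584.4 -285.7    4.1]
green far edge mid tri [447.2 163.8   8.2]
orange far edge mid tri [449.3 -40.    9.7]
brown far edge mid tri [ 459.4 -217.5   17.6]
```

The measured heights match (posts about 101, base about 7, bars about 8, lid about 17). The keeper's yaw is about 3.5°, its origin about (666.5, 24.5), and the handle is at about (674, -94). I'll go above the handle, gripping across the keeper's x.

```bash
python3 -c "
from h import *
go(674,-94,180,93.5)"
```

```text
go (674, -94, 180, 93.5) -> [-1.3462 -1.149   0.1026] [-0.      0.      0.3893]
```

step_arm --pt "-0.67 -0.57 0 0 0 0.3893 1" --pt "-0.67 -0.57 0 0 0 0.3893 1" --pt "-0.67 -0.57 0 0 0 0.3893 1" --pt "-0.67 -0.57 0 0 0 0.3893 1" --pt "-0.67 -0.57 0 0 0 0.3893 1" --pt "-0.67 -0.57 0 0 0 0.3893 1" --pt "-0.67 -0.57 0 0 0 0.3893 1" --pt "-0.67 -0.57 0 0 0 0.3893 1" --pt "-0.67 -0.57 0 0 0 0.3893 1" --pt "-0.67 -0.57 0 0 0 0.3893 1"

```text
clock: 1.5
eef_pos: [0.434, 0.2759, 0.2317]
ee_rot: [3.14, 0.001, 1.626]
contact_force: [-0.4, 1.0, -1.1]
width: 1.003
grasp_force: 0.0
```

```bash
python3 -c "
from h import *
go(674,-94,180,93.5)"
```

```text
go (674, -94, 180, 93.5) -> [-0.7648  0.4387  0.1049] [ 0.0005  0.0003 -0.002 ]
```

step_arm --pt "-0.765 0.439 0.1 0 0 -0.002 1" --pt "-0.765 0.439 0.1 0 0 -0.002 1" --pt "-0.765 0.439 0.1 0 0 -0.002 1" --pt "-0.765 0.439 0.1 0 0 -0.002 1" --pt "-0.765 0.439 0.1 0 0 -0.002 1" --pt "-0.765 0.439 0.1 0 0 -0.002 1" --pt "-0.765 0.439 0.1 0 0 -0.002 1" --pt "-0.765 0.439 0.1 0 0 -0.002 1" --pt "-0.765 0.439 0.1 0 0 -0.002 1" --pt "-0.765 0.439 0.1 0 0 -0.002 1"

```text
clock: 2.5
eef_pos: [0.6756, -0.093, 0.1797]
ee_rot: [-3.141, 0.001, 1.634]
contact_force: [-0.2, 0.1, -0.3]
width: 1.001
grasp_force: 0.0
```

```bash
python3 -c "
from h import *
go(674,-94,68,93.5)"
```

```text
go (674, -94, 68, 93.5) -> [-0.0016 -0.0033  0.2234] [-0.0002  0.0003  0.0007]
```

Descend and close on the handle gently.

step_arm --pt "-0.002 -0.003 0.1 0 0 0 1" --pt "-0.002 -0.003 0.18 0 0 0 1" --pt "-0.002 -0.003 0.223 0 0 0 1" --pt "-0.002 -0.003 0.223 0 0 0 1" --pt "-0.002 -0.003 0.223 0 0 0 0.2" --pt "-0.002 -0.003 0.223 0 0 0 0.2" --pt "-0.002 -0.003 0.223 0 0 0 0.2" --pt "-0.002 -0.003 0.223 0 0 0 0.2" --pt "-0.002 -0.003 0.223 0 0 0 0.2" --pt "-0.002 -0.003 0.223 0 0 0 0.2" --newtons 40

```text
clock: 3.5
eef_pos: [0.6741, -0.0905, 0.0719]
ee_rot: [3.138, 0.001, 1.638]
contact_force: [1.4, 0.8, 4.5]
width: 0.271
grasp_force: 43.4
```

step_arm --pt "0 0 0 0 0 0 0.15" --pt "0 0 0 0 0 0 0.1" --pt "0 0 0 0 0 0 0.1" --pt "0 0 0 0 0 0 0.1" --pt "0 0 0 0 0 0 0.1" --newtons 40

```text
clock: 4.0
eef_pos: [0.6741, -0.0905, 0.0718]
ee_rot: [3.138, 0.001, 1.638]
contact_force: [2.3, 1.9, 5.9]
width: 0.272
grasp_force: 43.5
```

```bash
python3 -c "
from h import *
s=state();print(s['eef_pos'],s['contact_force'],s['torque'],s['width'],s['grasp_force'])"
```

```text
[ 0.67410785 -0.09046786  0.07184085] [2.30811789 1.87185608 5.87572941] [ 0.09183259 -0.17220321  0.04092071] 0.2720794488682247 43.51828336715698
```

step_arm --pt "-0.02 0 0 0 0 0 0.1" --pt "-0.04 0 0 0 0 0 0.1" --pt "-0.06 0 0 0 0 0 0.1" --pt "-0.08 0 0 0 0 0 0.1" --pt "-0.09 0 0 0 0 0 0.1" --pt "-0.1 0 0 0 0 0 0.1" --pt "-0.11 0 0 0 0 0 0.1" --pt "-0.115 0 0 0 0 0 0.1" --pt "-0.12 0 0 0 0 0 0.1" --pt "-0.12 0 0 0 0 0 0.1"

```text
clock: 5.0
eef_pos: [0.6772, -0.1376, 0.0716]
ee_rot: [-3.141, -0.022, 1.636]
contact_force: [-1.2, 30.1, 13.3]
width: 0.272
grasp_force: 45.0
```

```bash
python3 -c "
from h import *
s=state();print(s['eef_pos'],s['ee_rot'],s['contact_force'],s['torque'],s['width'],s['grasp_force'])"
```

```text
[ 0.67719804 -0.13757669  0.07160286] [-3.14130003 -0.02160047  1.63626483] [-1.24260144 30.10226766 13.31958154] [ 4.40679459  0.05474748 -0.09717409] 0.2721898230510953 44.9737286567688
```

step_arm --pt "0.01 0 0 0 0 0 0.1" --pt "0.02 0 0 0 0 0 0.1" --pt "0.024 0 0 0 0 0 1" --pt "0.024 0 0 0 0 0 1" --pt "0.024 0 0 0 0 0 1" --pt "0.024 0 0 0 0 0 1" --pt "0.024 0 -0.1 0 0 0 1" --pt "0.024 0 -0.2 0 0 0 1" --pt "0.024 0 -0.3 0 0 0 1" --pt "0.024 0 -0.3 0 0 0 1"

```text
clock: 6.0
eef_pos: [0.68, -0.1402, 0.231]
ee_rot: [3.126, 0.007, 1.637]
contact_force: [0.7, -1.0, 1.5]
width: 0.996
grasp_force: 0.0
```

```bash
python3 - <<'E'
from h import *
T=snapshot("top");S=snapshot("side")
cv2.imwrite("pics/t1.png",T[:,:,::-1]);cv2.imwrite("pics/s1.png",S[:,:,::-1])
for n,im in(("top",T),("side",S)):
    for k in blobs(im,"red",10): print(n,cv2.boundingRect(k))
print(proj("top",[.6775,-.1405,.1]),proj("side",[.6775,-.1405,.1]))
# pot: brighter/greyer than the worktop
hsv=cv2.cvtColor(T,cv2.COLOR_RGB2HSV);c=T[170:215,140:210];g=c.min(2)
print(np.percentile(g,[5,50,95]));print(g[22,::2]);print(g[::2,30])
u=cv2.resize(c,None,fx=9,fy=9,interpolation=cv2.INTER_CUBIC);d=cv2.resize(S[140:190,260:305],None,fx=8,fy=8,interpolation=cv2.INTER_CUBIC)[:195]
cv2.imwrite("pics/pot.png",np.clip(u*1.3,0,255)[:,:,::-1])
E
```

```text
top (389, 184, 42, 21)
side (282, 294, 24, 41)
side (318, 230, 10, 25)
[344.76830097 155.93558939] [323.53143214 232.28690972]
[ 56. 107. 165.]
[ 99 101 103 106 109 108 158  52  65  91  88  89  85 164 167 160 166 162
 163 162 159 163 162 163 162 160 162 146  57  58  55  56  57  83 102]
[105 103 106 110 113 111 130  75  99 168 161 160 161 163 164 142  79  63
 113 104 112 104 107][ WARN:0@1.209] global loadsave.cpp:1063 imwrite_ Unsupported depth image for selected encoder is fallbacked to CV_8U.
```

View pics/pot.png

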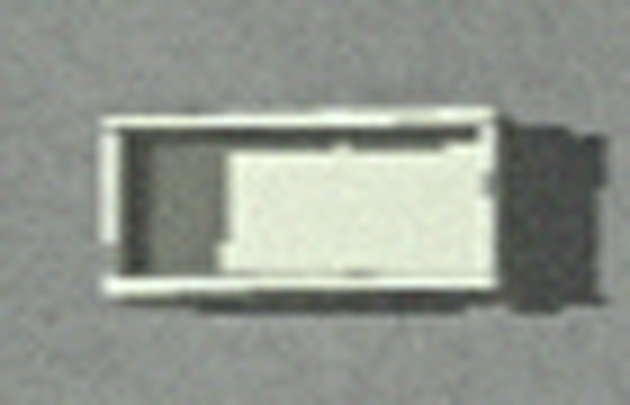

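Top view of the pot: the rim's corners are at about (150.8,182.6), (194.8,181.4), (194.8,201.6) and (150.8,202.5). I'll check its height with the side view.

```bash
python3 - <<'E'
from h import *
S=cv2.imread("pics/s1.png")[:,:,::-1].copy()
q=np.array([ray("top",u,.045)[:2]*1e3 for u in((150.8,182.6),(194.8,181.4),(194.8,201.6),(150.8,202.5))])
r=cv2.minAreaRect(q.astype(np.float32));print(r, q.round(1).tolist())
c=q.mean(0);print(c)
print("pred side",[proj("side",[*(p/1e3),.045]).round(1).tolist() for p in q])
g=S[148:184,266:298].min(2);
for r_ in g[:, ::2]: print(*r_)
go(c[0],c[1],150,93.5)
T=cv2.imread("pics/t1.png")[:,:,::-1].copy()
for n,im in(("top",T),("side",S)):
    for cc in("red","green","orange","brown"):
        for k in blobs(im,cc,340):
            x,y,w,h=cv2.boundingRect(k)
            if 230<x<420 and 180<y<320: print(n,cc,rect_world(n,k,.016 if cc=="brown" else .01))
E
```

```text
((571.698974609375, 364.60223388671875), (60.66687774658203, 131.76023864746094), 2.4966585636138916) [[599.1, 431.7], [604.9, 300.1], [544.2, 298.0], [539.4, 429.1]]
[571.9066821  364.73186395]
pred side [[287.0, 150.9], [290.1, 167.9], [274.3, 168.4], [272.5, 151.4]]
172 170 172 169 173 173 168 171 169 171 173 172 173 171 172 170
173 171 171 171 172 170 173 172 171 173 176 173 175 172 170 172
171 170 175 174 173 173 170 168 170 173 170 169 172 172 171 173
173 175 171 174 169 171 168 170 169 192 186 172 175 169 173 170
176 173 169 183 220 206 203 177 161 166 245 172 171 171 173 176
174 174 170 194 165 144 142 126 121 116 254 166 169 173 173 174
173 174 172 159 135 104 106 108 107 106 229 171 172 172 174 175
175 173 170 150 151 107 107 110 109 110 187 177 172 173 178 174
176 172 173 124 160 107 109 109 110 109 165 186 176 178 172 175
175 172 175 133 144 107 111 109 111 108 116 196 173 175 171 173
173 172 173 137 148 107 107 107 109 105 81 196 176 175 175 175
171 174 175 140 169 108 109 106 104 104 93 185 175 176 178 176
174 173 174 139 176 114 116 136 140 144 102 192 175 177 177 178

[... 1370 characters left out ...]
 170 171
175 173 176 179 163 162 175 179 175 173 175 176 175 175 174 172
go (np.float64(571.9066820969681), np.float64(364.731863946276), 150, 93.5) -> [ 1.0194 -0.1425  0.1422] [0.0013 0.0006 0.0018]
top red [ 581.  -347.3   58.9  124.5   -1.8]
top green [450.7 100.7  59.2 125.6   4.2]
top orange [ 268.5 -223.2   84.7  167.7  -40.3]
top brown [ 444.8 -279.6   59.2  127.2  -13.2]
top brown [ 580.1 -347.3   61.4  127.4   -1.7]
side red [ 580.5 -353.8   58.4  127.4   -2. ]
side green [450.2  94.3  58.2 131.6   2.7]
side brown [ 580.2 -356.7   59.7  129.3   -1.4]
side brown [660.9  56.3  99.8 341.4  -5.9]
side brown [693.8 -47.5  87.6 280.4  -8.2]
side brown [ 445.7 -113.9   61.4  134.7   -3.6]
```

step_arm --pt "0.95 -0.142 0 0 0 -0.005 1" --pt "0.95 -0.142 0 0 0 -0.005 1" --pt "0.95 -0.142 0 0 0 -0.005 1" --pt "0.95 -0.142 0 0 0 -0.005 1" --pt "0.95 -0.142 0 0 0 -0.005 1" --pt "0.95 -0.142 0 0 0 -0.005 1" --pt "0.95 -0.142 0 0 0 -0.005 1" --pt "0.95 -0.142 0.05 0 0 -0.005 1" --pt "0.95 -0.142 0.15 0 0 -0.005 1" --pt "1 -0.142 0.2 0 0 -0.005 1"

```text
clock: 7.1
eef_pos: [0.5748, 0.3283, 0.1437]
ee_rot: [-3.14, 0.0, 1.654]
contact_force: [-0.1, -0.8, -0.5]
width: 1.0
grasp_force: 0.0
```

```bash
python3 - <<'E'
from h import *
T=snapshot("top");cv2.imwrite("pics/t2.png",T[:,:,::-1])
go(571.7,364.5,110,92.5);go(571.7,364.5,8,92.5)
for cc in("red","orange","green","blue","brown"):
    for k in blobs(T,cc,30):
        X=rect_world("top",k,.016 if cc=="brown" else .01)
        if X[0]>350 and X[1]>-400 and X[0]<720: print(cc,X)
E
```

```text
go (571.7, 364.5, 110, 92.5) -> [0.0654 0.0113 0.05  ] [-0.0045  0.0002  0.0136]
go (571.7, 364.5, 8, 92.5) -> [0.0654 0.0141 0.254 ] [-0.0045  0.0002  0.0136]
red [ 581.2 -347.8   59.   125.5   -1.7]
red [ 697.6 -149.7   21.5   22.   -89.6]
orange [ 446.4 -101.4   58.2  125.3   -4.2]
green [450.8 100.7  59.8 125.2   4.7]
blue [556.3 881.6  46.2  69.4 -85.8]
brown [500.7 829.7 152.7 320.3 -89.1]
brown [594.1 451.5 165.9 201.2 -71.9]
brown [ 445.9 -100.6   60.9  128.8   -3.8]
brown [ 444.7 -280.8   58.7  129.3  -13.8]
brown [ 580.4 -346.5   61.3  128.2   -2.3]
brown [ 684.1 -146.1   33.5   46.5  -89.7]
brown [686.3  89.9  65.1  76.1 -39.8]
brown [632.5  28.2  24.1  30.9  81.7]
brown [635.2  68.8  27.7  53.2  15.1]
```

step_arm --pt "0.065 0.011 0.03 0 0 0.0136 1" --pt "0.065 0.011 0.03 0 0 0.0136 1" --pt "0.065 0.011 0.03 0 0 0.0136 1" --pt "0.065 0.011 0.03 0 0 0.0136 1" --pt "0.065 0.011 0.03 0 0 0.0136 1"

```text
clock: 7.65
eef_pos: [0.5794, 0.3586, 0.1314]
ee_rot: [3.141, -0.0, 1.61]
contact_force: [-0.3, -0.3, 0.2]
width: 1.003
grasp_force: 0.0
```

```bash
python3 - <<'E'
from h import *
go(571.7,364.5,8,92.5)
T=cv2.imread("pics/t2.png")[:,:,::-1].copy()
for k in blobs(T,"red",30): print(cv2.boundingRect(k), rect_world("top",k,.1))
E
```

```text
go (571.7, 364.5, 8, 92.5) -> [ 0.0124 -0.015   0.2468] [ 0.0002 -0.     -0.0015]
(389, 184, 42, 21) [ 569.8 -325.1   55.3  117.4   -1.7]
(341, 152, 8, 8) [ 678.8 -139.7   20.1   20.6  -89.6]
```

step_arm --pt "0.0124 -0.015 0 0 0 0 1" --pt "0.0124 -0.015 0.06 0 0 0 1" --pt "0.0124 -0.015 0.12 0 0 0 1" --pt "0.0124 -0.015 0.18 0 0 0 1" --pt "0.0124 -0.015 0.22 0 0 0 1" --pt "0.0124 -0.015 0.246 0 0 0 1" --pt "0.0124 -0.015 0.246 0 0 0 1" --pt "0.0124 -0.015 0.246 0 0 0 1"

```text
clock: 8.45
eef_pos: [0.5717, 0.3658, 0.009]
ee_rot: [3.14, -0.001, 1.611]
contact_force: [0.5, 0.3, 1.6]
width: 0.999
grasp_force: 0.0
```

```bash
python3 - <<'E'
from h import *
go(571.7,364.5,8,92.5)
E
```

```text
go (571.7, 364.5, 8, 92.5) -> [-0.0026 -0.0001  0.002 ] [ 0.0004 -0.0002 -0.0011]
```

Well placed; close and lift.

step_arm --pt "0 0 0 0 0 0 0.6" --pt "0 0 0 0 0 0 0.6" --pt "0 0 0 0 0 0 0.6" --pt "0 0 0 0 0 0 0.6" --pt "0 0 0 0 0 0 0.6" --pt "0 0 -0.04 0 0 0 0.6" --pt "0 0 -0.1 0 0 0 0.6" --pt "0 0 -0.2 0 0 0 0.6" --pt "0 0 -0.3 0 0 0 0.6" --pt "0 0 -0.35 0 0 0 0.6" --newtons 50

```text
clock: 9.45
eef_pos: [0.5724, 0.3661, 0.1876]
ee_rot: [3.136, -0.002, 1.611]
contact_force: [1.0, 0.6, -2.5]
width: 0.694
grasp_force: 56.5
```

```bash
python3 - <<'E'
from h import *
s=state();print(s["eef_pos"],s["ee_rot"],s["contact_force"])
th=np.radians(3.6);o=np.array([666.8,24.7]);print("pot target",o)
go(*o,181,93.6)
E
```

```text
[0.57243132 0.36614893 0.18756714] [ 3.13600892e+00 -2.21676320e-03  1.61114247e+00] [ 0.98209246  0.56890446 -2.46994261]
pot target [666.8  24.7]
go (np.float64(666.8), np.float64(24.7), 181, 93.6) -> [-0.69    0.161   0.0125] [ 0.0018 -0.0007 -0.0072]
```

step_arm --pt "-0.2 0.05 -0.02 0 0 -0.007 0.6" --pt "-0.4 0.1 -0.02 0 0 -0.007 0.6" --pt "-0.6 0.15 -0.02 0 0 -0.007 0.6" --pt "-0.7 0.16 0 0 0 -0.007 0.6" --pt "-0.702 0.161 0.01 0 0 -0.007 0.6" --pt "-0.702 0.161 0.01 0 0 -0.007 0.6" --pt "-0.702 0.161 0.01 0 0 -0.007 0.6" --pt "-0.702 0.161 0.01 0 0 -0.007 0.6" --pt "-0.702 0.161 0.01 0 0 -0.007 0.6" --pt "-0.702 0.161 0.01 0 0 -0.007 0.6"

```text
clock: 10.45
eef_pos: [0.6648, 0.019, 0.1768]
ee_rot: [-3.139, -0.001, 1.633]
contact_force: [0.1, 0.2, -3.1]
width: 0.696
grasp_force: 56.3
```

```bash
python3 - <<'E'
from h import *
s=state();print(s["eef_pos"],s["ee_rot"],s["contact_force"])
go(667.2,18.7,150,93.6)
c=[]
for n,(u0,v0,w,h) in(("top",(250,130,110,60)),("side",(285,140,60,125))):
    im=snapshot(n);c.append(cv2.resize(im[v0:v0+h,u0:u0+w],None,fx=(4.6 if n=="top" else 4.4),fy=(4.6 if n=="top" else 4.4),interpolation=cv2.INTER_CUBIC))
o=np.zeros((550,506+264,3),np.uint8);o[:c[0].shape[0],:506]=c[0];o[:550,506:506+264]=c[1][:550]
cv2.imwrite("pics/potover.png",o[:,:,::-1])
E
```

```text
[0.66480096 0.01902432 0.17675097] [-3.13933536e+00 -1.37221459e-03  1.63302973e+00] [ 0.13354811  0.18417083 -3.08708381]
go (667.2, 18.7, 150, 93.6) -> [-0.001   0.0049  0.0535] [-0.0007 -0.0004 -0.0002]
```

View pics/potover.png

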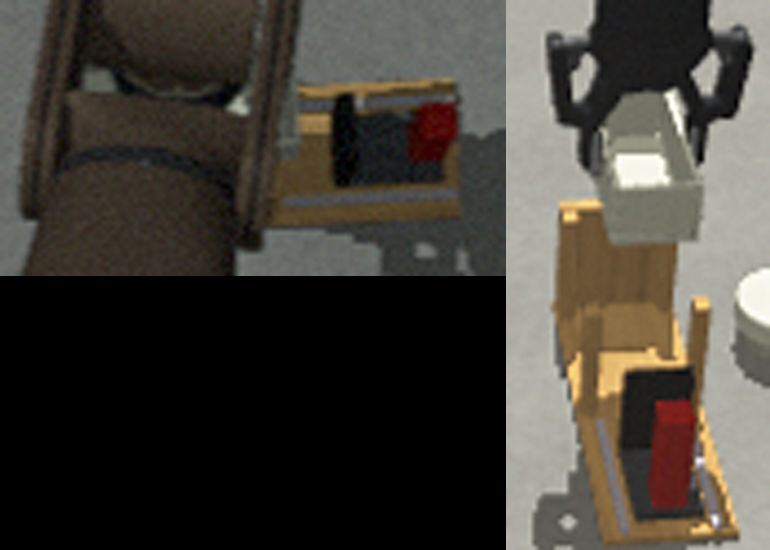

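The pot hangs squarely over the pocket at side crop (650,215), and the cheek is out at its outer stop. I'll correct x by 2.4 mm and go lower.

step_arm --pt "-0.001 0.005 0.05 0 0 0 0.6" --pt "-0.001 0.005 0.09 0 0 0 0.6" --pt "-0.001 0.005 0.1 0 0 0 0.6" --pt "-0.001 0.005 0.1 0 0 0 0.6" --pt "-0.001 0.005 0.1 0 0 0 0.6" --pt "-0.001 0.005 0.1 0 0 0 0.6"

```text
clock: 11.15
eef_pos: [0.6692, 0.018, 0.1298]
ee_rot: [3.139, 0.001, 1.634]
contact_force: [0.9, -0.3, -3.6]
width: 0.697
grasp_force: 56.2
```

```bash
python3 - <<'E'
from h import *
go(667.2,18.7,17,93.6)
E
```

```text
go (667.2, 18.7, 17, 93.6) -> [ 0.0018 -0.0047  0.2257] [ 0.001   0.0002 -0.    ]
```

step_arm --pt "0.001 0 0 0 0 0 0.6" --pt "0.001 0 0 0 0 0 0.6" --pt "0.001 0 0 0 0 0 0.6" --pt "0.001 0 0 0 0 0 0.6" --pt "0.001 0 0 0 0 0 0.6"

```text
clock: 11.65
eef_pos: [0.6682, 0.0181, 0.1279]
ee_rot: [-3.142, -0.0, 1.633]
contact_force: [0.9, -0.9, -2.6]
width: 0.696
grasp_force: 56.2
```

```bash
python3 - <<'E'
from h import *
go(667.2,18.7,17,93.6)
E
```

```text
go (667.2, 18.7, 17, 93.6) -> [ 0.0013 -0.0018  0.2218] [-0.     -0.     -0.0002]
```

step_arm --pt "0.001 -0.0018 0.02 0 0 0 0.6" --pt "0.001 -0.0018 0.05 0 0 0 0.6" --pt "0.001 -0.0018 0.08 0 0 0 0.6" --pt "0.001 -0.0018 0.11 0 0 0 0.6" --pt "0.001 -0.0018 0.14 0 0 0 0.6" --pt "0.001 -0.0018 0.17 0 0 0 0.6" --pt "0.001 -0.0018 0.19 0 0 0 0.6" --pt "0.001 -0.0018 0.205 0 0 0 0.6" --pt "0.001 -0.0018 0.215 0 0 0 0.6" --pt "0.001 -0.0018 0.215 0 0 0 0.6"

```text
clock: 12.65
eef_pos: [0.667, 0.0187, 0.0198]
ee_rot: [-3.141, -0.0, 1.633]
contact_force: [0.1, 0.2, -2.7]
width: 0.696
grasp_force: 56.3
```

```bash
python3 - <<'E'
from h import *
s=state();print(s["contact_force"],s["torque"]);go(667.2,18.7,17,93.6)
E
```

```text
[ 0.09177068  0.21672475 -2.74423007] [-0.00772029  0.04354543  0.00615708]
go (667.2, 18.7, 17, 93.6) -> [0.0001 0.0004 0.0056] [-0.0003 -0.     -0.0002]
```

step_arm --pt "0 0 0.004 0 0 0 0.6" --pt "0 0 0.008 0 0 0 0.6" --pt "0 0 0.008 0 0 0 0.8" --pt "0 0 0.008 0 0 0 1" --pt "0 0 0.008 0 0 0 1" --pt "0 0 0.008 0 0 0 1" --pt "0 0 -0.05 0 0 0 1" --pt "0 0 -0.15 0 0 0 1" --pt "0 0 -0.25 0 0 0 1" --pt "0 0 -0.32 0 0 0 1"

```text
clock: 13.65
eef_pos: [0.6685, 0.0185, 0.1849]
ee_rot: [3.137, 0.001, 1.633]
contact_force: [0.0, -0.0, 0.7]
width: 1.0
grasp_force: 0.0
```

```bash
python3 - <<'E'
from h import *
s=state();print(s["eef_pos"]);go(450.5,100.6,60,94.4)
E
```

```text
[0.66851652 0.01851395 0.18488701]
go (450.5, 100.6, 60, 94.4) -> [ 0.1912 -0.4262  0.2475] [ 0.0016  0.0003 -0.0046]
```

step_arm --pt "0.08 -0.18 0 0 0 -0.0046 0.85" --pt "0.15 -0.34 0 0 0 -0.0046 0.85" --pt "0.19 -0.424 0.05 0 0 -0.0046 0.85" --pt "0.191 -0.424 0.15 0 0 -0.0046 0.85" --pt "0.191 -0.424 0.23 0 0 -0.0046 0.85" --pt "0.191 -0.424 0.24 0 0 -0.0046 0.85" --pt "0.191 -0.424 0.24 0 0 -0.0046 0.85" --pt "0.191 -0.424 0.24 0 0 -0.0046 0.85" --pt "0.191 -0.424 0.24 0 0 -0.0046 0.85" --pt "0.191 -0.424 0.24 0 0 -0.0046 0.85"

```text
clock: 14.65
eef_pos: [0.4529, 0.1004, 0.0631]
ee_rot: [3.136, 0.0, 1.647]
contact_force: [0.0, 0.5, 0.8]
width: 0.853
grasp_force: 0.0
```

```bash
python3 - <<'E'
from h import *
s=state();print(s["eef_pos"]);go(450.5,100.6,0,94.4)
for n in P:
  im=snapshot(n);cv2.imwrite(f"pics/{n}3.png",im[:,:,::-1])
  for k in blobs(im,"green",100):
    X=rect_world(n,k,.01)
    if X[3]<200: print(n,X)
E
```

```text
[0.45293792 0.10037781 0.06309378]
go (450.5, 100.6, 0, 94.4) -> [ 0.0009 -0.0055  0.1262] [ 0.0018  0.0002 -0.0002]
side [450.2  94.2  58.2 131.8   2.7]
```

step_arm --pt "0.001 -0.004 0.05 0 0 0 0.82" --pt "0.001 -0.004 0.1 0 0 0 0.82" --pt "0.001 -0.004 0.12 0 0 0 0.82" --pt "0.001 -0.004 0.128 0 0 0 0.82" --pt "0.001 -0.004 0.128 0 0 0 0.82" --pt "0.001 -0.004 0.128 0 0 0 0.82"

```text
clock: 15.35
eef_pos: [0.4488, 0.1011, -0.0026]
ee_rot: [3.14, 0.0, 1.647]
contact_force: [0.9, -0.0, 0.5]
width: 0.82
grasp_force: 0.0
```

```bash
python3 - <<'E'
from h import *
s=state();print(s["eef_pos"],s["contact_force"]);go(450.5,100.6,0,94.4)
for n in ("side",):
  im=snapshot(n);cv2.imwrite("pics/g1.png",cv2.resize(im[150:230,200:300],None,fx=6,fy=6,interpolation=2)[:,:,::-1])
E
```

```text
[ 0.44877772  0.10110647 -0.00257998] [ 0.89833832 -0.04203295  0.47421469]
go (450.5, 100.6, 0, 94.4) -> [-0.0013  0.0034 -0.0052] [ 0.0006  0.     -0.0001]
```

View pics/g1.png

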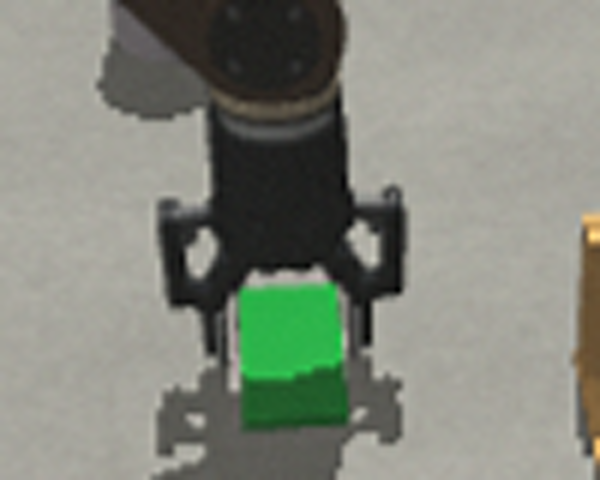

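step_arm --pt "0 0.002 0.004 0 0 0 0.8" --pt "0 0.002 0.005 0 0 0 0.6" --pt "0 0.002 0.005 0 0 0 0.6" --pt "0 0.002 0.005 0 0 0 0.6" --pt "0 0.002 0.005 0 0 0 0.6" --newtons 40

```text
clock: 15.9
eef_pos: [0.4501, 0.1012, -0.0046]
ee_rot: [3.139, 0.0, 1.648]
contact_force: [-0.4, 0.0, 5.1]
width: 0.687
grasp_force: 46.5
```

step_arm --pt "0 0 -0.05 0 0 0 0.6" --pt "0 0 -0.1 0 0 0 0.6" --pt "0 0 -0.2 0 0 0 0.6" --pt "0 0 -0.3 0 0 0 0.6" --pt "0 0 -0.36 0 0 0 0.6" --pt "0 0 -0.36 0 0 0 0.6"

```text
clock: 16.5
eef_pos: [0.4522, 0.1013, 0.18]
ee_rot: [3.13, 0.001, 1.648]
contact_force: [1.3, 0.9, -0.5]
width: 0.695
grasp_force: 43.8
```

```bash
python3 - <<'E'
from h import *
th=np.radians(3.6)
s=state();print(s["eef_pos"],s["contact_force"]);go(666.9+4*np.sin(th),24.7-4,180,93.6)
E
```

```text
[0.45218863 0.10128843 0.18002093] [ 1.32135669  0.86426356 -0.53179441]
go (np.float64(667.1511620781172), 20.7, 180, 93.6) -> [-0.1937  0.4163  0.0052] [0.0038 0.0003 0.0045]
```

step_arm --pt "-0.05 0.1 0 0 0 0.0045 0.6" --pt "-0.09 0.2 0 0 0 0.0045 0.6" --pt "-0.14 0.3 0 0 0 0.0045 0.6" --pt "-0.18 0.39 0 0 0 0.0045 0.6" --pt "-0.193 0.417 0.02 0 0 0.0045 0.6" --pt "-0.193 0.417 0.09 0 0 0.0045 0.6" --pt "-0.193 0.417 0.13 0 0 0.0045 0.6" --pt "-0.193 0.417 0.13 0 0 0.0045 0.6" --pt "-0.193 0.417 0.13 0 0 0.0045 0.6" --pt "-0.193 0.417 0.13 0 0 0.0045 0.6"

```text
clock: 17.5
eef_pos: [0.6647, 0.021, 0.1103]
ee_rot: [3.139, 0.0, 1.634]
contact_force: [-0.0, 0.3, 0.2]
width: 0.684
grasp_force: 43.7
```

step_arm --pt "0 0 0 0 0 0 0.6" --pt "0 0 0 0 0 0 0.6" --pt "0 0 0 0 0 0 0.6"

```text
clock: 17.8
eef_pos: [0.6644, 0.021, 0.11]
ee_rot: [3.14, 0.0, 1.633]
contact_force: [-0.9, 0.4, -1.5]
width: 0.692
grasp_force: 43.7
```

```bash
python3 - <<'E'
from h import *
s=state();print(s["eef_pos"],s["contact_force"]);go(667.1,20.7,50,93.6)
im=snapshot("side");cv2.imwrite("pics/g2.png",cv2.resize(im[150:270,270:370],None,fx=5,fy=5,interpolation=2)[:,:,::-1])
E
```

```text
[0.66438327 0.02098097 0.10999448] [-0.86977383  0.37795654 -1.46149768]
go (667.1, 20.7, 50, 93.6) -> [-0.0009  0.0052  0.12  ] [ 0.0005  0.0001 -0.0001]
```

View pics/g2.png

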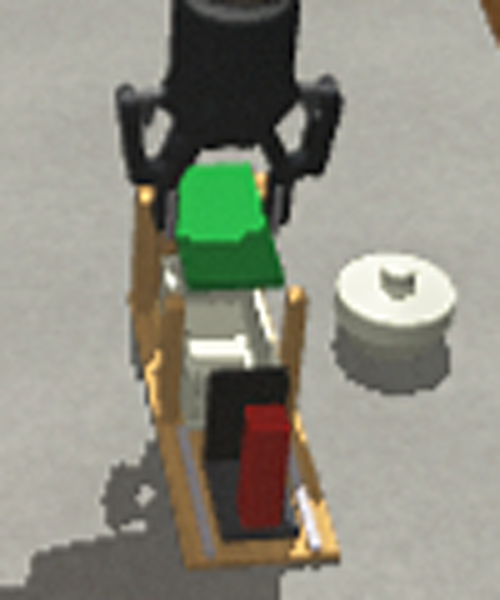

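```bash
python3 - <<'E'
from h import *
th=np.radians(3.6);R=np.array([[np.cos(th),-np.sin(th)],[np.sin(th),np.cos(th)]])
for z in(.115,.125):
    print(z,[proj("side",np.r_[(np.array([664.4,20.5])+R@[a,b])/1e3,z]).round(1).tolist() for a,b in((-30,63),(30,63),(30,-63),(-30,-63))])
im=snapshot("side");k=[k for k in blobs(im,"green",100) if 280<cv2.boundingRect(k)[0]<340][0]
print(cv2.approxPolyDP(k,2,True).reshape(-1,2).tolist())
E
```

```text
0.115 [[301.8, 184.8], [319.7, 184.0], [326.8, 207.0], [307.4, 208.0]]
0.125 [[301.9, 182.3], [320.0, 181.4], [327.1, 204.4], [307.6, 205.4]]
[[307, 183], [307, 207], [326, 206], [319, 183]]
```

step_arm --pt "-0.001 0.005 0 0 0 0 0.6" --pt "-0.001 0.005 0.03 0 0 0 0.6" --pt "-0.001 0.005 0.06 0 0 0 0.6" --pt "-0.001 0.005 0.09 0 0 0 0.6" --pt "-0.001 0.005 0.11 0 0 0 0.6" --pt "-0.001 0.005 0.116 0 0 0 0.6" --pt "-0.001 0.005 0.116 0 0 0 0.6" --pt "-0.001 0.005 0.116 0 0 0 0.6"

```text
clock: 18.7
eef_pos: [0.6668, 0.0206, 0.0512]
ee_rot: [3.141, 0.0, 1.633]
contact_force: [0.7, -0.5, -1.5]
width: 0.687
grasp_force: 43.7
```

```bash
python3 - <<'E'
from h import *
s=state();print(s["contact_force"],s["torque"]);go(667.1,20.7,49,93.6)
E
```

```text
[ 0.68461603 -0.53617372 -1.45191317] [-0.01276181  0.00867277  0.00959717]
go (667.1, 20.7, 49, 93.6) -> [0.0002 0.0005 0.0045] [ 0.0002  0.     -0.0001]
```

step_arm --pt "0 0 0.004 0 0 0 0.6" --pt "0 0 0.006 0 0 0 0.6" --pt "0 0 0.006 0 0 0 0.9" --pt "0 0 0.006 0 0 0 0.9" --pt "0 0 0.006 0 0 0 0.9" --pt "0 0 -0.05 0 0 0 0.9" --pt "0 0 -0.15 0 0 0 0.9" --pt "0 0 -0.25 0 0 0 0.9" --pt "0 0 -0.26 0 0 0 0.9"

```text
clock: 19.6
eef_pos: [0.6711, 0.0202, 0.191]
ee_rot: [3.126, 0.003, 1.633]
contact_force: [0.2, 0.6, -0.0]
width: 0.901
grasp_force: 0.0
```

```bash
python3 - <<'E'
from h import *
s=state();print(s["eef_pos"]);go(446.2,-101.8,60,85.9)
im=snapshot("side")
for k in blobs(im,"orange",100):print("or",rect_world("side",k,.01))
k=[k for k in blobs(im,"green",50) if 280<cv2.boundingRect(k)[0]<340]
for q in k: print(rect_world("side",q,.063),cv2.boundingRect(q))
E
```

```text
[0.67114551 0.02015818 0.19096723]
go (446.2, -101.8, 60, 85.9) -> [-0.2145 -0.4684  0.2551] [0.0051 0.0006 0.0427]
or [ 261.1 -230.9   86.5  180.6  -40.3]
or [ 306.1 -393.    40.2   40.5   45.1]
[665.1  13.2  61.1 134.9   3.9] (302, 198, 24, 26)
```

```bash
python3 - <<'E'
from h import *
im=snapshot("side");t=snapshot("top");print(proj("side",[.446,-.102,.01]))
for n,i in(("side",im),("top",t)):
  for k in blobs(i,"orange",15):print("or",n,cv2.boundingRect(k),rect_world(n,k,.01))
cv2.imwrite("pics/s5.png",im[:,:,::-1])
E
```

```text
[245.03583926 247.15229255]
or side (143, 268, 69, 40) [ 261.1 -230.9   86.5  180.6  -40.3]
or side (177, 321, 17, 15) [ 307.3 -392.6   39.5   41.     9.8]
or side (234, 262, 19, 2) [ 442.5 -168.     4.1   53.4   88.8]
or top (339, 269, 33, 50) [ 280.7 -208.5   84.1  128.7  -40.5]
or top (307, 226, 43, 23) [ 446.2 -101.9   58.1  124.1   -3.9]
```

View pics/s5.png

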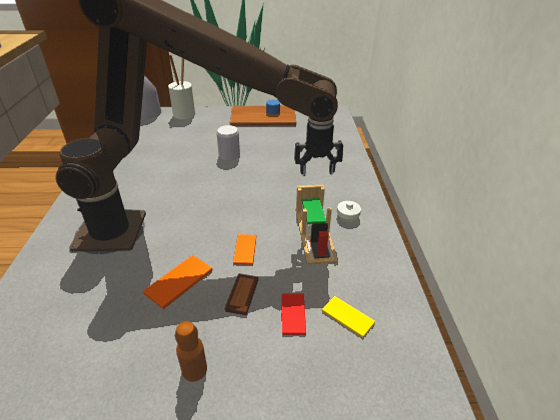

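The side view shows green in the pocket at (314,211), small orange unmoved at (245,249), lid at (241,294) and red at (293,313). On to orange.

step_arm --pt "-0.08 -0.18 0 0 0 0.043 0.85" --pt "-0.15 -0.34 0 0 0 0.043 0.85" --pt "-0.21 -0.46 0.02 0 0 0.043 0.85" --pt "-0.2145 -0.464 0.12 0 0 0.043 0.85" --pt "-0.2145 -0.464 0.22 0 0 0.043 0.85" --pt "-0.2145 -0.464 0.25 0 0 0.043 0.82" --pt "-0.2145 -0.464 0.25 0 0 0.043 0.82" --pt "-0.2145 -0.464 0.25 0 0 0.043 0.82" --pt "-0.2145 -0.464 0.25 0 0 0.043 0.82" --pt "-0.2145 -0.464 0.25 0 0 0.043 0.82"

```text
clock: 20.75
eef_pos: [0.443, -0.1011, 0.0569]
ee_rot: [3.14, 0.001, 1.499]
contact_force: [0.3, -0.3, 0.3]
width: 0.823
grasp_force: 0.0
```

```bash
python3 - <<'E'
from h import *
s=state();print(s["eef_pos"]);go(446.0,-102.2,-4,85.9)
E
```

```text
[ 0.44295972 -0.10113176  0.05685211]
go (446.0, -102.2, -4, 85.9) -> [-0.0016  0.006   0.1217] [ 0.0006  0.0002 -0.0001]
```

step_arm --pt "-0.0016 0.006 0.03 0 0 0 0.82" --pt "-0.0016 0.006 0.07 0 0 0 0.82" --pt "-0.0016 0.006 0.1 0 0 0 0.82" --pt "-0.0016 0.006 0.118 0 0 0 0.82" --pt "-0.0016 0.006 0.12 0 0 0 0.82" --pt "-0.0016 0.006 0.12 0 0 0 0.82" --pt "-0.0016 0.006 0.12 0 0 0 0.82"

```text
clock: 21.45
eef_pos: [0.4456, -0.1023, -0.0031]
ee_rot: [3.14, 0.001, 1.499]
contact_force: [0.5, -0.3, 0.4]
width: 0.825
grasp_force: 0.0
```

```bash
python3 - <<'E'
from h import *
s=state();print(s["eef_pos"],s["contact_force"]);go(446.0,-102.2,-4.6,85.9)
E
```

```text
[ 0.44558705 -0.10226783 -0.00307915] [ 0.50810025 -0.27092026  0.36379686]
go (446.0, -102.2, -4.6, 85.9) -> [0.0002 0.0008 0.003 ] [ 0.0006  0.0002 -0.0002]
```

step_arm --pt "0 0 0.003 0 0 0 0.8" --pt "0 0 0.004 0 0 0 0.6" --pt "0 0 0.004 0 0 0 0.6" --pt "0 0 0.004 0 0 0 0.6" --pt "0 0 0.004 0 0 0 0.6" --newtons 40

```text
clock: 21.95
eef_pos: [0.446, -0.1026, -0.0046]
ee_rot: [3.139, 0.001, 1.498]
contact_force: [-0.6, 0.5, 4.9]
width: 0.688
grasp_force: 46.2
```

step_arm --pt "0 0 -0.05 0 0 0 0.6" --pt "0 0 -0.1 0 0 0 0.6" --pt "0 0 -0.2 0 0 0 0.6" --pt "0 0 -0.3 0 0 0 0.6" --pt "0 0 -0.36 0 0 0 0.6" --pt "0 0 -0.36 0 0 0 0.6"

```text
clock: 22.55
eef_pos: [0.4478, -0.1034, 0.18]
ee_rot: [3.13, 0.004, 1.498]
contact_force: [0.2, -0.0, -0.7]
width: 0.687
grasp_force: 43.7
```

```bash
python3 - <<'E'
from h import *
s=state();print(s["eef_pos"],s["contact_force"]);go(667.1,20.7,115,93.6)
E
```

```text
[ 0.44775014 -0.10340555  0.18000907] [ 0.15060554 -0.04510576 -0.7130054 ]
go (667.1, 20.7, 115, 93.6) -> [0.2799 0.4181 0.1335] [ 0.0035  0.0016 -0.0431]
```

step_arm --pt "0.06 0.1 0 0 0 -0.043 0.6" --pt "0.12 0.18 0 0 0 -0.043 0.6" --pt "0.18 0.26 0 0 0 -0.043 0.6" --pt "0.24 0.35 0 0 0 -0.043 0.6" --pt "0.28 0.421 0 0 0 -0.043 0.6" --pt "0.28 0.422 0.06 0 0 -0.043 0.6" --pt "0.28 0.422 0.12 0 0 -0.043 0.6" --pt "0.28 0.422 0.133 0 0 -0.043 0.6" --pt "0.28 0.422 0.133 0 0 -0.043 0.6" --pt "0.28 0.422 0.133 0 0 -0.043 0.6"

```text
clock: 23.55
eef_pos: [0.6655, 0.0221, 0.1083]
ee_rot: [3.14, 0.0, 1.633]
contact_force: [0.1, 0.7, 1.2]
width: 0.686
grasp_force: 43.6
```

step_arm --pt "0 0 0 0 0 0 0.6" --pt "0 0 0 0 0 0 0.6" --pt "0 0 0 0 0 0 0.6"

```text
clock: 23.85
eef_pos: [0.6658, 0.0222, 0.1089]
ee_rot: [3.139, 0.0, 1.633]
contact_force: [-0.0, -0.4, 0.2]
width: 0.69
grasp_force: 43.6
```

```bash
python3 - <<'E'
from h import *
s=state();print(s["eef_pos"],s["contact_force"]);go(667.1,20.7,60,93.6)
im=snapshot("side");k=[k for k in blobs(im,"orange",60) if 280<cv2.boundingRect(k)[0]<340][0]
print(cv2.approxPolyDP(k,2,True).reshape(-1,2).tolist())
E
```

```text
[0.66577359 0.02215542 0.10889898] [-0.00602445 -0.40345793  0.19023475]
go (667.1, 20.7, 60, 93.6) -> [-0.003   0.0022  0.0978] [ 0.0007  0.0001 -0.0002]
[[307, 184], [308, 206], [326, 205], [322, 190], [323, 195], [318, 198], [306, 196], [306, 187], [309, 183], [320, 184]]
```

step_arm --pt "-0.003 0.002 0 0 0 0 0.6" --pt "-0.003 0.002 0.03 0 0 0 0.6" --pt "-0.003 0.002 0.06 0 0 0 0.6" --pt "-0.003 0.002 0.085 0 0 0 0.6" --pt "-0.003 0.002 0.096 0 0 0 0.6" --pt "-0.003 0.002 0.096 0 0 0 0.6" --pt "-0.003 0.002 0.096 0 0 0 0.6"

```text
clock: 24.6
eef_pos: [0.6659, 0.021, 0.0585]
ee_rot: [-3.141, -0.0, 1.633]
contact_force: [-0.7, 0.1, -0.5]
width: 0.689
grasp_force: 43.8
```

```bash
python3 - <<'E'
from h import *
s=state();print(s["contact_force"],s["torque"]);go(667.1,20.7,58.5,93.6)
E
```

```text
[-0.66848195  0.13073972 -0.50121819] [-0.00206682  0.00386466 -0.0223522 ]
go (667.1, 20.7, 58.5, 93.6) -> [-0.0008  0.0023 -0.    ] [-0.0003 -0.0001 -0.0001]
```

step_arm --pt "0 0.002 0.001 0 0 0 0.6" --pt "0 0.002 0.002 0 0 0 0.6" --pt "0 0.002 0.002 0 0 0 0.9" --pt "0 0.002 0.002 0 0 0 0.9" --pt "0 0.002 0.002 0 0 0 0.9" --pt "0 0.002 -0.05 0 0 0 0.9" --pt "0 0.002 -0.15 0 0 0 0.9" --pt "0 0.002 -0.24 0 0 0 0.9" --pt "0 0.002 -0.24 0 0 0 0.9"

```text
clock: 25.5
eef_pos: [0.6721, 0.0205, 0.1893]
ee_rot: [3.125, 0.003, 1.633]
contact_force: [1.4, 0.7, 1.1]
width: 0.9
grasp_force: 0.0
```

```bash
python3 - <<'E'
from h import *
s=state();print(s["eef_pos"])
for n in P:
  im=snapshot(n)
  for c in("red","brown","orange","green"):
    for k in blobs(im,c,100):
      X=rect_world(n,k,.01 if c!="brown" else .016)
      if X[3]<150:print(n,c,X,cv2.boundingRect(k))
go(580.8,-347.9,60,88.2)
E
```

```text
[0.67211733 0.02054295 0.18929873]
top red [ 580.9 -349.3   58.9  122.    -1.3] (390, 184, 41, 21)
top brown [-32.4 343.7 127.5 144.6  79.5] (149, 373, 52, 47)
top brown [ 580.1 -346.4   61.8  129.3   -1.4] (388, 184, 44, 22)
top brown [ 444.6 -280.5   59.2  126.8  -13.1] (366, 225, 45, 29)
top brown [ 341.2 -522.9   59.   109.7    1. ] (451, 265, 38, 21)
top orange [ 280.5 -208.3   84.1  128.7  -40.5] (339, 269, 33, 50)
side red [ 580.5 -353.8   58.5  127.4   -2. ] (282, 294, 24, 41)
side red [687.3 -84.2  27.8 110.5  -9.9] (318, 231, 10, 24)
side brown [ 580.4 -356.7   58.7  129.9   -2. ] (282, 293, 24, 42)
side brown [ 443.8 -288.4   61.3  135.1  -13.4] (225, 274, 33, 41)
side orange [ 306.1 -393.    40.2   40.5   45.1] (177, 321, 17, 15)
go (580.8, -347.9, 60, 88.2) -> [-0.725  -0.2219  0.2431] [0.0014 0.0002 0.0299]
```

step_arm --pt "-0.1 -0.03 0 0 0 0.03 0.85" --pt "-0.2 -0.06 0 0 0 0.03 0.85" --pt "-0.3 -0.09 0 0 0 0.03 0.85" --pt "-0.4 -0.12 0 0 0 0.03 0.85" --pt "-0.5 -0.15 0 0 0 0.03 0.85" --pt "-0.6 -0.18 0 0 0 0.03 0.82" --pt "-0.69 -0.21 0.06 0 0 0.03 0.82" --pt "-0.725 -0.212 0.15 0 0 0.03 0.82" --pt "-0.725 -0.212 0.23 0 0 0.03 0.82" --pt "-0.725 -0.212 0.24 0 0 0.03 0.82"

```text
clock: 26.6
eef_pos: [0.5777, -0.3445, 0.0485]
ee_rot: [-3.127, -0.011, 1.536]
contact_force: [-2.0, 1.2, -2.1]
width: 0.82
grasp_force: 0.0
```

step_arm --pt "0 0 0 0 0 0 0.82" --pt "0 0 0 0 0 0 0.82" --pt "0 0 0 0 0 0 0.82" --pt "0 0 0 0 0 0 0.82"

```text
clock: 27.0
eef_pos: [0.5859, -0.3477, 0.0625]
ee_rot: [3.138, 0.003, 1.54]
contact_force: [0.0, -0.4, 0.6]
width: 0.817
grasp_force: 0.0
```

```bash
python3 - <<'E'
from h import *
s=state();print(s["eef_pos"]);go(580.8,-348.2,-4,88.2)
im=snapshot("side")
for k in blobs(im,"red",100): print(rect_world("side",k,.01))
E
```

```text
[ 0.58586054 -0.34771944  0.06252488]
go (580.8, -348.2, -4, 88.2) -> [-0.0009 -0.0106  0.133 ] [0.0013 0.0009 0.0003]
[ 580.5 -353.8   58.5  127.4   -2. ]
[687.7 -82.   27.8 115.   -9.9]
```

step_arm --pt "-0.001 -0.01 0.03 0 0 0 0.82" --pt "-0.001 -0.01 0.06 0 0 0 0.82" --pt "-0.001 -0.01 0.09 0 0 0 0.82" --pt "-0.001 -0.01 0.09 0 0 0 0.82" --pt "-0.001 -0.01 0.09 0 0 0 0.82"

```text
clock: 27.55
eef_pos: [0.5784, -0.3472, 0.0128]
ee_rot: [-3.14, -0.002, 1.539]
contact_force: [0.2, -1.1, 0.5]
width: 0.821
grasp_force: 0.0
```

```bash
python3 - <<'E'
from h import *
s=state();print(s["eef_pos"],s["contact_force"]);go(580.8,-348.2,-4.6,88.2)
E
```

```text
[ 0.57844088 -0.34723865  0.01283548] [ 0.23584459 -1.05846456  0.45176287]
go (580.8, -348.2, -4.6, 88.2) -> [-0.0018  0.0048  0.0349] [-0.0006 -0.0005 -0.0001]
```

step_arm --pt "-0.001 0.003 0 0 0 0 0.82" --pt "-0.001 0.003 0.015 0 0 0 0.82" --pt "-0.001 0.003 0.03 0 0 0 0.82" --pt "-0.001 0.003 0.035 0 0 0 0.82" --pt "-0.001 0.003 0.035 0 0 0 0.82"

```text
clock: 28.05
eef_pos: [0.58, -0.3478, -0.0041]
ee_rot: [-3.14, -0.001, 1.539]
contact_force: [-0.3, -0.4, 0.5]
width: 0.822
grasp_force: 0.0
```

```bash
python3 - <<'E'
from h import *
s=state();print(s["eef_pos"],s["contact_force"]);go(580.8,-348.2,-4.6,88.2)
E
```

```text
[ 0.58004636 -0.3478312  -0.00411091] [-0.34280609 -0.44587187  0.48079127]
go (580.8, -348.2, -4.6, 88.2) -> [-0.0007  0.0015  0.001 ] [-0.0004 -0.0003 -0.0001]
```

step_arm --pt "0 0.001 0.001 0 0 0 0.8" --pt "0 0.001 0.002 0 0 0 0.6" --pt "0 0.001 0.002 0 0 0 0.6" --pt "0 0.001 0.002 0 0 0 0.6" --pt "0 0.001 0.002 0 0 0 0.6" --newtons 40

```text
clock: 28.55
eef_pos: [0.5817, -0.3487, -0.0033]
ee_rot: [3.14, 0.001, 1.539]
contact_force: [0.9, -0.1, 2.8]
width: 0.69
grasp_force: 44.6
```

step_arm --pt "0 0 -0.05 0 0 0 0.6" --pt "0 0 -0.1 0 0 0 0.6" --pt "0 0 -0.2 0 0 0 0.6" --pt "0 0 -0.3 0 0 0 0.6" --pt "0 0 -0.36 0 0 0 0.6" --pt "0 0 -0.36 0 0 0 0.6" --pt "0 0 -0.36 0 0 0 0.6" --pt "0 0 -0.36 0 0 0 0.6"

```text
clock: 29.35
eef_pos: [0.5797, -0.3472, 0.1727]
ee_rot: [-3.137, -0.003, 1.539]
contact_force: [0.1, -0.3, -0.5]
width: 0.689
grasp_force: 44.3
```

```bash
python3 - <<'E'
from h import *
s=state();print(s["eef_pos"],s["contact_force"]);go(667.1,20.7,115,93.6)
E
```

```text
[ 0.57972886 -0.34722292  0.17267538] [ 0.1051164  -0.27097171 -0.50385528]
go (667.1, 20.7, 115, 93.6) -> [0.7406 0.1518 0.1171] [-0.0013 -0.0011 -0.0301]
```

step_arm --pt "0.1 0.02 0 0 0 -0.03 0.6" --pt "0.2 0.04 0 0 0 -0.03 0.6" --pt "0.3 0.06 0 0 0 -0.03 0.6" --pt "0.4 0.08 0 0 0 -0.03 0.6" --pt "0.5 0.1 0 0 0 -0.03 0.6" --pt "0.6 0.12 0 0 0 -0.03 0.6" --pt "0.68 0.14 0 0 0 -0.03 0.6" --pt "0.73 0.15 0 0 0 -0.03 0.6" --pt "0.74 0.152 0 0 0 -0.03 0.6" --pt "0.74 0.152 0.05 0 0 -0.03 0.6"

```text
clock: 30.35
eef_pos: [0.6705, 0.0199, 0.1525]
ee_rot: [3.137, 0.001, 1.636]
contact_force: [0.4, -0.3, -0.2]
width: 0.685
grasp_force: 44.3
```

step_arm --pt "0 0 0.05 0 0 0 0.6" --pt "0 0 0.06 0 0 0 0.6" --pt "0 0 0.06 0 0 0 0.6" --pt "0 0 0.06 0 0 0 0.6" --pt "0 0 0.06 0 0 0 0.6" --pt "0 0 0.06 0 0 0 0.6"

```text
clock: 30.95
eef_pos: [0.6697, 0.0188, 0.1226]
ee_rot: [3.139, 0.0, 1.633]
contact_force: [0.5, 0.3, -0.4]
width: 0.686
grasp_force: 44.2
```

```bash
python3 - <<'E'
from h import *
s=state();print(s["eef_pos"],s["contact_force"]);go(667.1,20.7,70,93.6)
im=snapshot("side");
for k in blobs(im,"red",60): print(cv2.approxPolyDP(k,2,True).reshape(-1,2).tolist())
cv2.imwrite("pics/g3.png",cv2.resize(im[150:270,270:370],None,fx=5,fy=5,interpolation=2)[:,:,::-1])
E
```

```text
[0.66965797 0.01876731 0.12255586] [ 0.45777601  0.25479507 -0.39632561]
go (667.1, 20.7, 70, 93.6) -> [ 0.0042 -0.0051  0.1051] [ 0.0008  0.0002 -0.0002]
[[309, 180], [309, 204], [327, 204], [321, 180]]
[[319, 231], [318, 254], [325, 254], [326, 231]]
```

View pics/g3.png

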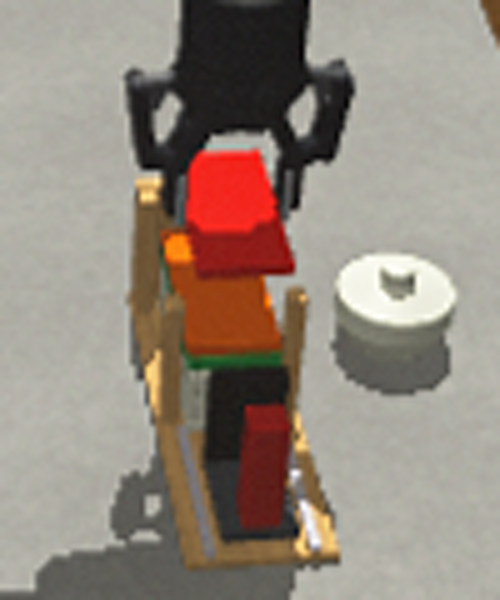

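Red is level above the pocket at crop (235,215); orange and green lie neatly on the pot. Lowering red.

step_arm --pt "0.004 -0.004 0 0 0 0 0.6" --pt "0.004 -0.004 0.03 0 0 0 0.6" --pt "0.004 -0.004 0.06 0 0 0 0.6" --pt "0.004 -0.004 0.09 0 0 0 0.6" --pt "0.004 -0.004 0.1 0 0 0 0.6" --pt "0.004 -0.004 0.1 0 0 0 0.6" --pt "0.004 -0.004 0.1 0 0 0 0.6"

```text
clock: 31.7
eef_pos: [0.6663, 0.021, 0.0698]
ee_rot: [-3.14, -0.0, 1.633]
contact_force: [-0.7, -0.0, -0.3]
width: 0.689
grasp_force: 44.9
```

```bash
python3 - <<'E'
from h import *
s=state();print(s["contact_force"],s["torque"]);go(667.1,20.7,69.7,93.6)
E
```

```text
[-0.74945884 -0.02619753 -0.31030968] [ 0.00092308 -0.05835887  0.01468534]
go (667.1, 20.7, 69.7, 93.6) -> [-0.0007  0.0016  0.0002] [-0.0004 -0.0001 -0.0001]
```

step_arm --pt "0 0.001 0.001 0 0 0 0.6" --pt "0 0.001 0.001 0 0 0 0.9" --pt "0 0.001 0.001 0 0 0 0.9" --pt "0 0.001 0.001 0 0 0 0.9" --pt "0 0.001 -0.05 0 0 0 0.9" --pt "0 0.001 -0.12 0 0 0 0.9" --pt "0 0.001 -0.2 0 0 0 0.9" --pt "0 0.001 -0.22 0 0 0 0.9" --pt "0 0.001 -0.22 0 0 0 0.9" --pt "0 0.001 -0.22 0 0 0 0.9"

```text
clock: 32.7
eef_pos: [0.6664, 0.0211, 0.1795]
ee_rot: [-3.14, -0.0, 1.633]
contact_force: [-0.8, -0.4, 0.4]
width: 0.898
grasp_force: 0.0
```

```bash
python3 - <<'E'
from h import *
s=state();print(s["eef_pos"])
for n in P:
  im=snapshot(n)
  for c in("red","brown","blue"):
    for k in blobs(im,c,60):
      X=rect_world(n,k,.01 if c!="brown" else .016)
      if X[3]<150:print(n,c,X,cv2.boundingRect(k))
go(444.6,-280.7,60,76.5)
E
```

```text
[0.66641932 0.02108806 0.17954504]
top brown [ 444.4 -280.1   59.6  128.2  -13.5] (365, 225, 46, 29)
top brown [ 341.2 -522.9   59.   109.7    1. ] (451, 265, 38, 21)
top brown [ 685.6 -146.1   33.5   43.4  -89.7] (338, 152, 12, 15)
top blue [556.4 880.   49.3  69.4 -85.8] (0, 185, 17, 23)
side red [679.5 110.2  66.4 144.7   3.7] (302, 193, 25, 26)
side red [687.3 -84.2  27.8 110.5  -9.9] (318, 231, 10, 24)
side brown [ 443.7 -288.3   61.5  135.1  -13.4] (225, 274, 33, 41)
go (444.6, -280.7, 60, 76.5) -> [-0.575  -0.4781  0.2378] [-0.0015 -0.      0.0949]
```

step_arm --pt "-0.07 -0.06 0 0 0 0.095 0.85" --pt "-0.14 -0.12 0 0 0 0.095 0.85" --pt "-0.21 -0.18 0 0 0 0.095 0.85" --pt "-0.28 -0.24 0 0 0 0.095 0.85" --pt "-0.35 -0.3 0 0 0 0.095 0.85" --pt "-0.42 -0.36 0 0 0 0.095 0.85" --pt "-0.5 -0.42 0 0 0 0.095 0.85" --pt "-0.56 -0.46 0 0 0 0.095 0.85" --pt "-0.575 -0.476 0.05 0 0 0.095 0.85" --pt "-0.575 -0.476 0.14 0 0 0.095 0.85"

```text
clock: 33.8
eef_pos: [0.4481, -0.2842, 0.1124]
ee_rot: [3.136, 0.004, 1.331]
contact_force: [1.0, 0.2, -0.2]
width: 0.848
grasp_force: 0.0
```

step_arm --pt "0 0 0.06 0 0 0 0.82" --pt "0 0 0.09 0 0 0 0.82" --pt "0 0 0.09 0 0 0 0.82" --pt "0 0 0.09 0 0 0 0.82" --pt "0 0 0.09 0 0 0 0.82"

```text
clock: 34.3
eef_pos: [0.4489, -0.2817, 0.0678]
ee_rot: [3.139, 0.002, 1.335]
contact_force: [1.1, 0.9, 0.4]
width: 0.82
grasp_force: 0.0
```

```bash
python3 - <<'E'
from h import *
s=state();print(s["eef_pos"]);go(444.4,-280.7,-2,76.5)
im=snapshot("side")
for k in blobs(im,"brown",60):
      X=rect_world("side",k,.016)
      if X[3]<200:print(X)
E
```

```text
[ 0.44889086 -0.28173116  0.06780173]
go (444.4, -280.7, -2, 76.5) -> [ 0.0002 -0.0096  0.1396] [0.001  0.0006 0.    ]
[ 266.1 -236.9   98.1  186.3  -40.2]
[ 328.1 -455.7   63.   169.2   21.5]
[  5.5 -14.2 193.5 198.    0.3]
[ 443.9 -287.9   61.3  136.1  -13.4]
```

step_arm --pt "0 -0.008 0.03 0 0 0 0.82" --pt "0 -0.008 0.06 0 0 0 0.82" --pt "0 -0.008 0.09 0 0 0 0.82" --pt "0 -0.008 0.09 0 0 0 0.82" --pt "0 -0.008 0.09 0 0 0 0.82" --pt "0 -0.008 0.09 0 0 0 0.82"

```text
clock: 34.95
eef_pos: [0.4442, -0.2803, 0.0214]
ee_rot: [3.141, 0.001, 1.335]
contact_force: [-0.2, 0.5, -0.1]
width: 0.822
grasp_force: 0.0
```

```bash
python3 - <<'E'
from h import *
s=state();print(s["eef_pos"]);go(444.4,-280.7,-3,76.5)
E
```

```text
[ 0.44419023 -0.28027691  0.02139852]
go (444.4, -280.7, -3, 76.5) -> [-0.0007  0.0006  0.0488] [ 0.0003  0.0002 -0.0001]
```

step_arm --pt "0 0 0.03 0 0 0 0.82" --pt "0 0 0.048 0 0 0 0.82" --pt "0 0 0.048 0 0 0 0.82" --pt "0 0 0.048 0 0 0 0.82" --pt "0 0 0.048 0 0 0 0.6" --pt "0 0 0.048 0 0 0 0.6" --pt "0 0 0.048 0 0 0 0.6" --pt "0 0 0.048 0 0 0 0.6" --newtons 45

```text
clock: 35.75
eef_pos: [0.4441, -0.2802, -0.0026]
ee_rot: [3.14, 0.001, 1.335]
contact_force: [1.3, 0.2, 0.8]
width: 0.688
grasp_force: 51.1
```

step_arm --pt "0 0 -0.05 0 0 0 0.6" --pt "0 0 -0.1 0 0 0 0.6" --pt "0 0 -0.2 0 0 0 0.6" --pt "0 0 -0.3 0 0 0 0.6" --pt "0 0 -0.38 0 0 0 0.6" --pt "0 0 -0.38 0 0 0 0.6" --pt "0 0 -0.38 0 0 0 0.6" --pt "0 0 -0.38 0 0 0 0.6"

```text
clock: 36.55
eef_pos: [0.4424, -0.2787, 0.1843]
ee_rot: [-3.137, -0.002, 1.335]
contact_force: [0.3, 0.6, -1.6]
width: 0.686
grasp_force: 50.8
```

```bash
python3 - <<'E'
from h import *
s=state();print(s["eef_pos"],s["contact_force"]);go(667.0,19.7,140,93.6)
E
```

```text
[ 0.44241969 -0.27867617  0.18426734] [ 0.27284289  0.63231229 -1.6336708 ]
go (667.0, 19.7, 140, 93.6) -> [0.685  0.2976 0.0889] [-0.0012 -0.001  -0.0951]
```

step_arm --pt "0.07 0.03 -0.02 0 0 -0.095 0.6" --pt "0.15 0.065 -0.02 0 0 -0.095 0.6" --pt "0.24 0.105 -0.02 0 0 -0.095 0.6" --pt "0.33 0.145 -0.02 0 0 -0.095 0.6" --pt "0.42 0.185 -0.02 0 0 -0.095 0.6" --pt "0.51 0.22 -0.02 0 0 -0.095 0.6" --pt "0.6 0.26 0 0 0 -0.095 0.6" --pt "0.66 0.285 0 0 0 -0.095 0.6" --pt "0.685 0.298 0 0 0 -0.095 0.6" --pt "0.685 0.298 0.04 0 0 -0.095 0.6"

```text
clock: 37.55
eef_pos: [0.6705, 0.0197, 0.1674]
ee_rot: [3.139, 0.001, 1.636]
contact_force: [0.5, -0.1, -0.3]
width: 0.69
grasp_force: 50.8
```

step_arm --pt "0 0 0.04 0 0 0 0.6" --pt "0 0 0.05 0 0 0 0.6" --pt "0 0 0.05 0 0 0 0.6" --pt "0 0 0.05 0 0 0 0.6" --pt "0 0 0.05 0 0 0 0.6" --pt "0 0 0.05 0 0 0 0.6"

```text
clock: 38.15
eef_pos: [0.6693, 0.018, 0.1433]
ee_rot: [3.139, 0.0, 1.633]
contact_force: [-0.0, -0.3, -1.7]
width: 0.688
grasp_force: 50.7
```

```bash
python3 - <<'E'
from h import *
s=state();print(s["eef_pos"],s["contact_force"]);go(667.0,19.7,82,93.6)
im=snapshot("side");cv2.imwrite("pics/l.png",cv2.resize(im[150:270,270:370],None,fx=5,fy=5,interpolation=2)[:,:,::-1])
E
```

```text
[0.66929515 0.01800939 0.14334271] [-0.0459433  -0.34578295 -1.72935403]
go (667.0, 19.7, 82, 93.6) -> [ 0.0037 -0.0046  0.1227] [ 0.0007  0.0001 -0.0002]
```

View pics/l.png

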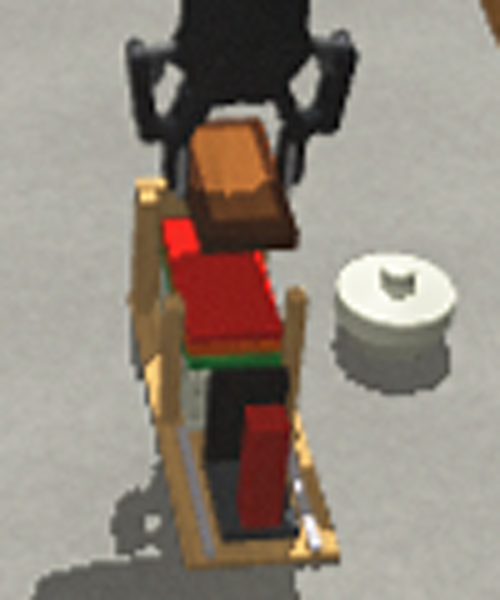

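The lid is level above the pocket at crop (245,185), and the three trivets below are squared. Lowering.

step_arm --pt "0.0035 -0.004 0 0 0 0 0.6" --pt "0.0035 -0.004 0.03 0 0 0 0.6" --pt "0.0035 -0.004 0.06 0 0 0 0.6" --pt "0.0035 -0.004 0.09 0 0 0 0.6" --pt "0.0035 -0.004 0.11 0 0 0 0.6" --pt "0.0035 -0.004 0.12 0 0 0 0.6" --pt "0.0035 -0.004 0.12 0 0 0 0.6" --pt "0.0035 -0.004 0.12 0 0 0 0.6"

```text
clock: 39.0
eef_pos: [0.6667, 0.0199, 0.0818]
ee_rot: [3.141, 0.0, 1.633]
contact_force: [-0.4, -0.1, -0.8]
width: 0.688
grasp_force: 50.8
```

```bash
python3 - <<'E'
from h import *
s=state();print(s["contact_force"],s["torque"]);go(667.0,19.7,80.4,93.6)
E
```

```text
[-0.36942884 -0.05747404 -0.75840334] [-0.0406937  -0.02631452 -0.00930286]
go (667.0, 19.7, 80.4, 93.6) -> [-0.0004  0.0005  0.0027] [ 0.0001  0.     -0.0001]
```

step_arm --pt "0 0 0.002 0 0 0 0.6" --pt "0 0 0.003 0 0 0 0.6" --pt "0 0 0.003 0 0 0 1" --pt "0 0 0.003 0 0 0 1" --pt "0 0 0.003 0 0 0 1" --pt "0 0 -0.05 0 0 0 1" --pt "0 0 -0.12 0 0 0 1" --pt "0 0 -0.2 0 0 0 1" --pt "0 0 -0.2 0 0 0 1" --pt "0 0 -0.2 0 0 0 1"

```text
clock: 40.0
eef_pos: [0.6675, 0.0198, 0.1841]
ee_rot: [3.138, 0.001, 1.633]
contact_force: [-1.0, -0.6, -1.0]
width: 0.998
grasp_force: 0.0
```

```bash
python3 - <<'E'
from h import *
s=state();print(s["eef_pos"]);go(677.3,-141,120,93.6)
for n in P:
    im=snapshot(n);cv2.imwrite(f"pics/{n}_st.png",im[:,:,::-1])
    for k in blobs(im,"red",30): print(n,cv2.boundingRect(k),rect_world(n,k,.1))
E
```

```text
[0.66749839 0.01982016 0.18410455]
go (677.3, -141, 120, 93.6) -> [-0.3221 -0.001   0.1285] [ 0.0012  0.0002 -0.0001]
side (318, 231, 10, 24) [ 669.5 -182.3   24.3   98.5   -9.3]
```

step_arm --pt "-0.1 -0.001 0 0 0 0 1" --pt "-0.2 -0.001 0 0 0 0 1" --pt "-0.29 -0.001 0 0 0 0 1" --pt "-0.322 -0.001 0 0 0 0 1" --pt "-0.322 -0.001 0.05 0 0 0 1" --pt "-0.322 -0.001 0.1 0 0 0 1" --pt "-0.322 -0.001 0.1 0 0 0 1" --pt "-0.322 -0.001 0.1 0 0 0 1" --pt "-0.322 -0.001 0.1 0 0 0 1"

```text
clock: 41.0
eef_pos: [0.6768, -0.1405, 0.1331]
ee_rot: [3.14, 0.001, 1.634]
contact_force: [0.4, 0.5, 0.3]
width: 1.003
grasp_force: 0.0
```

```bash
python3 - <<'E'
from h import *
s=state();print(s["eef_pos"]);go(677.3,-141,68,93.6)
E
```

```text
[ 0.67680718 -0.14048016  0.13309101]
go (677.3, -141, 68, 93.6) -> [-0.001   0.0007  0.1302] [0.0005 0.0002 0.0001]
```

step_arm --pt "-0.001 0.001 0.06 0 0 0 1" --pt "-0.001 0.001 0.12 0 0 0 1" --pt "-0.001 0.001 0.13 0 0 0 1" --pt "-0.001 0.001 0.13 0 0 0 0.2" --pt "-0.001 0.001 0.13 0 0 0 0.2" --pt "-0.001 0.001 0.13 0 0 0 0.1" --pt "-0.001 0.001 0.13 0 0 0 0.1" --pt "-0.001 0.001 0.13 0 0 0 0.1" --pt "-0.001 0.001 0.13 0 0 0 0.1" --pt "-0.001 0.001 0.13 0 0 0 0.1" --newtons 40

```text
clock: 42.0
eef_pos: [0.6776, -0.1416, 0.0688]
ee_rot: [3.139, 0.001, 1.634]
contact_force: [-1.7, 0.7, 5.5]
width: 0.275
grasp_force: 41.8
```

step_arm --pt "0.01 0 0 0 0 0 0.1" --pt "0.02 0 0 0 0 0 0.1" --pt "0.03 0 0 0 0 0 0.1" --pt "0.04 0 0 0 0 0 0.1" --pt "0.05 0 0 0 0 0 0.1" --pt "0.056 0 0 0 0 0 0.1" --pt "0.062 0 0 0 0 0 0.1" --pt "0.066 0 0 0 0 0 0.1" --pt "0.07 0 0 0 0 0 0.1" --pt "0.07 0 0 0 0 0 0.1"

```text
clock: 43.0
eef_pos: [0.6754, -0.1084, 0.0688]
ee_rot: [3.14, 0.004, 1.634]
contact_force: [-1.8, -4.5, 5.5]
width: 0.275
grasp_force: 41.7
```

```bash
python3 - <<'E'
from h import *
s=state();print(s["eef_pos"],s["ee_rot"],s["contact_force"],s["torque"],s["width"])
E
```

```text
[ 0.67536291 -0.10844353  0.06882967] [3.13950835 0.00403374 1.63395484] [-1.77073105 -4.49611287  5.46336638] [-0.46413425  0.31478808  0.20234438] 0.2754565230553684
```

step_arm --pt "0.004 0 0 0 0 0 0.1" --pt "0.008 0 0 0 0 0 0.1" --pt "0.012 0 0 0 0 0 0.1" --pt "0.016 0 0 0 0 0 0.1" --pt "0.016 0 0 0 0 0 0.1"

```text
clock: 43.5
eef_pos: [0.6749, -0.1018, 0.0688]
ee_rot: [3.139, 0.006, 1.634]
contact_force: [-1.1, -8.8, 4.2]
width: 0.271
grasp_force: 41.6
```

```bash
python3 - <<'E'
from h import *
s=state();print(s["eef_pos"],s["ee_rot"],s["contact_force"],s["torque"],s["width"])
E
```

```text
[ 0.67491986 -0.1018311   0.06884118] [3.13933938 0.00608207 1.63386791] [-1.05941179 -8.79205046  4.2486603 ] [-0.93496243  0.26772953  0.14667536] 0.27134830079940714
```

Moved 39.8 mm, force 8.8 N, so it is almost home. I'll press on to about 14 N.

step_arm --pt "0.003 0 0 0 0 0 0.1" --pt "0.006 0 0 0 0 0 0.1" --pt "0.006 0 0 0 0 0 0.1"

```text
clock: 43.8
eef_pos: [0.675, -0.1019, 0.0689]
ee_rot: [3.139, 0.011, 1.634]
contact_force: [-0.0, -15.9, 3.7]
width: 0.274
grasp_force: 41.4
```

```bash
python3 - <<'E'
from h import *
s=state();print(s["eef_pos"],s["ee_rot"],s["contact_force"],s["torque"],s["width"])
E
```

```text
[ 0.6749546  -0.10185246  0.06889952] [3.13862997 0.01102909 1.63380433] [-8.31243467e-04 -1.59059189e+01  3.67542088e+00] [-1.89370403  0.26431341  0.05705428] 0.2739804842909526
```

Seated: 15.9 N with no further motion. I'll open here, keeping the preload towards the wall, and lift away.

step_arm --pt "0 0 0 0 0 0 0.1" --pt "0 0 0 0 0 0 1" --pt "0 0 0 0 0 0 1" --pt "0 0 0 0 0 0 1" --pt "0 0 0 0 0 0 1" --pt "0 0 -0.08 0 0 0 1" --pt "0 0 -0.16 0 0 0 1" --pt "0 0 -0.26 0 0 0 1" --pt "-0.1 0 -0.36 0 0 0 1" --pt "-0.2 0 -0.4 0 0 0 1"

```text
clock: 44.8
eef_pos: [0.6801, -0.1732, 0.2607]
ee_rot: [3.136, 0.002, 1.638]
contact_force: [0.2, -0.4, 0.1]
width: 1.0
grasp_force: 0.0
```

step_arm --pt "-0.1 -0.1 0 0 0 0 1" --pt "-0.2 -0.2 0 0 0 0 1" --pt "-0.3 -0.3 0 0 0 0 1" --pt "-0.4 -0.3 0 0 0 0 1" --pt "-0.5 -0.3 0 0 0 0 1" --pt "-0.5 -0.3 0 0 0 0 1"

```text
clock: 45.4
eef_pos: [0.5443, -0.4333, 0.2561]
ee_rot: [3.141, -0.0, 1.634]
contact_force: [0.5, -0.1, 0.4]
width: 0.999
grasp_force: 0.0
```

```bash
python3 - <<'E'
from h import *
o=np.zeros((600,735,3),np.uint8)
t=snapshot("top");s=snapshot("side");cv2.imwrite("pics/tf.png",t[:,:,::-1])
a=cv2.resize(t[115:195,250:355],None,fx=3.7,fy=3.7,interpolation=2);b=cv2.resize(s[175:270,290:365],None,fx=4.6,fy=6.3,interpolation=2)
o[:a.shape[0],:a.shape[1]]=a;o[:b.shape[0],390:390+b.shape[1]]=b[:600]
cv2.imwrite("pics/fin.png",o[:,:,::-1])
for k in blobs(t,"red",20): print(cv2.boundingRect(k),rect_world("top",k,.1))
E
```

```text
(327, 153, 8, 8) [675.2 -99.6  20.1  20.5 -89.4]
```

View pics/fin.png

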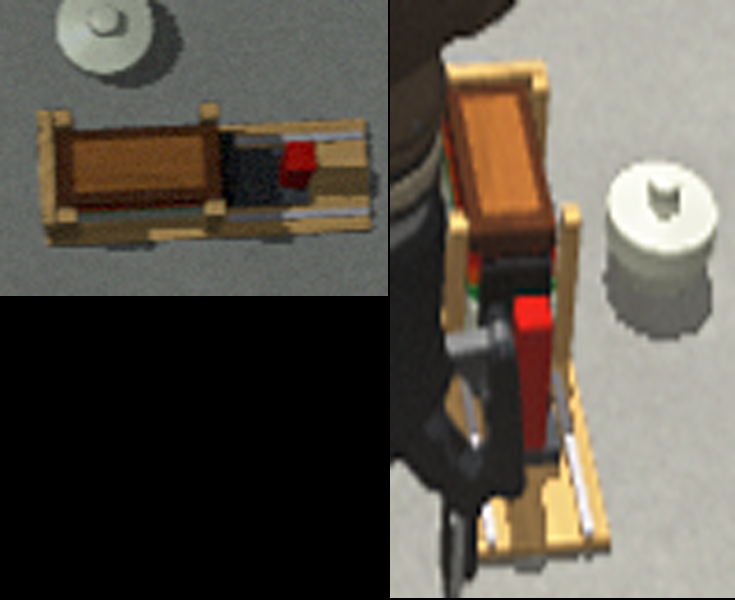

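The stack sits in the pocket with the lid against the end wall (top crop (60,165)). The handle moved 40.1 mm from the stop, so the cheek is at y = -65, tight. The pinch pot is untouched and no blue trivet is visible anywhere.

```bash
python3 -c "
from cell import *
print(hand_in())"
```

```text
the job is handed in; nothing more can be done
None
```

The job is handed in: the pot, the three trivets present (green, orange, red; no blue found) and the lid are stacked in the keeper, with the cheek pressed home at about 16 N and the arm clear. The verdict was not shown.

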